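# Put the tube turner in fast gear and start it

## Robot

A 6-joint arm with a two-finger parallel gripper is mounted at the origin on the work surface; the furniture and walls round the work are solid. World frame = base frame: x ahead of the robot, y to its left, z up, the work surface at z = 0. Lengths are in mm, angles in degrees, forces in N, time in s.
With the tool pointing down it reaches from about 350 to 850 mm from the base axis. Payload 8.1 kg.
Tool frame: the origin (TCP) lies midway between the tips of the shut fingers; the grasp point (between the pads) lies 19 mm behind it; x points along the fingers, y is the direction in which the jaws open and shut, and the axes are right-handed (so a half turn about x gives the same grasp; the last joint's range is limited). The gripper opens to 85 mm and grips with 20 to 120 N. Pads are 22 mm wide; open, the fingers measure 114 mm over their backs; the gripper's body (76 mm by 85 mm) begins 54 mm behind the grasp point. The pads swing forward as they close: fully open they stand 13 mm farther back than shut.
Start: joints at [-69.695, 7.471, 85.268, -0, 87.261, -4.893], TCP at [255.475, -542.897, 192.792] pointing down, gripper open.
Joint ranges: [-169.43, 169.43], [-51.17, 129.36], [1.28, 143.12], [-76.62, 256.62], [0, 156.53], [-152.29, 152.29]. Speed limits (degrees/s): [136.94, 136.94, 159.86, 180, 180, 180].

## Interface

Orientations are given as [roll, pitch, yaw] about the fixed x, y, z axes, in that order (R = Rz(yaw) Ry(pitch) Rx(roll)).
In Python, from bench import sense, snapshot, hand_in gives the robot as it stands.
- The arm moves only by the tool drive_tool, never from a script. Its argument "deltas" is a list of rows, each a list of 7 numbers: the closure in counts, from 0 (fully open) to 255 (shut), then the shift along the tool's x, y, z in m, then the turn, a rotation vector about the tool's x, y, z in rad. A call has exactly 10 rows; each row is the pose to reach, as a shift and turn from the pose commanded when the call began, along the tool's axes at that moment; what a row does not reach only later rows make up. A row lasts 1/12 s, in which the tool goes at most 41.7 mm and 7.16 degrees, less where a joint would pass 70% of its speed; a pose out of reach is approached as far as the arm can. A call with a gripper value outside its range is refused whole. The fingers move at their own pace and stop on an object; "squeeze" is the grip in N (left out, the last holds). Time passes only in rows, so rows that repeat a pose let the fingers close, or fill a call up. It gives the time, the measured TCP pose, the force and the opening at its end, in the units of the state.
- sense(): the state, without advancing time (a new reading comes with each control period).
- snapshot(name): name is "side" or "top"; returns a dict with "frame" (400x640x3 uint8, blue, green, red), "fx", "fy", "cx", "cy" (pixels), "rvec" (rotation vector, rad) and "tvec" (3), from world to camera coordinates, as OpenCV has them. Camera axes: x right, y down, z forward; pixel columns grow to the right and rows downward; lengths in mm; the calibration is good to about 2 mm. A picture is of the moment at which its call begins. There is no depth.
- hand_in(): hands the job in, once; it reports no verdict.
The state is a dict: "time": time; "joint_pos": joint angles; "qd": joint speeds; "joint_efforts": joint torques, N m; "tool_pos": TCP position; "tcp_rot": TCP orientation; "ft_force": force on the tool from outside, world axes, zero at the start; "wrist_torque": the same for the moment, N m; "finger_gap": finger opening in mm.
Only numpy, scipy, OpenCV 4.12 (cv2) and the standard library are available. Lean on these libraries where they do the work, as an engineer would, in place of code of your own. Each camera call takes 0.05 s, during which the arm holds its last target.

## Task

Get the tube turner on the bench running in fast gear. With the fingertips only, gripping and lifting nothing, push the glass tube along its rollers until its end rests against the cork-faced stop, and push the gear lever from neutral past the slow detent all the way to the far (fast) stop. Then press the flat round start button right down and let it go; keep off the mushroom-headed stop button and leave the jar, cork and matchbox beside the machine where they are.

Things in the scene. Friction and masses are not known exactly. Their poses are not given: they have to be found in the camera images.
- turner: Bench tube turner, fixed. Machine frame: origin on the bench under the tube's line, x away from the robot, y to its left along the tube (yaw 0.15 to 0.45 rad), z up. In mm in this frame: grey base plate x -60 to 60, y -165 to 175, 14 high; roller stands at y = 30 and y = 150, 61 high, carry the tube at x = 0; motor and belt cover x 65 to 131, y -171 to -39, 75 high.
- gear_head (a point): Middle of the top of the aluminium gear head with clear covers at the machine's -y end: x -50 to 60, y -171 to -55 mm, 90 mm high. Before it stands the switch box, x -122 to -58, y -165 to -35 mm, 55 mm high.
- tube_stop (a point): Centre of the round cork face, 28 mm across, that stops the tube: machine x 0, y -35 mm, 67 mm above the bench; it looks to +y. The stop is rigid. Fume ducts hang overhead beyond the machine, over world x > 0.59 m, down to 390 mm above the bench: raise the tool no more than needed.
- glass_tube: Loose clear glass tube, 22 mm diameter, 240 mm long, about 70 g, on the rollers along machine y, axis 67 mm above the bench. Origin at the middle of its axis, own y along it (it may roll). It starts 20 to 40 mm short of the stop; home, its origin is at machine y = 85 and its free end at y = 205 mm, 42 mm past the outer stand. It slides with about 1 N or less.
- gear_lever (a joint): Gear lever on the gear head, rad: 0 neutral (leans 0.30 to machine +y), 0.30 slow (upright, first detent), 0.60 fast (leans 0.30 to -y; second detent, hard stop at 0.61). Pivot along x at machine x 24.5, y -105 mm, 75 mm high; knob centre 105 mm from it. Sprung detents: leaving one takes about 4 N at the knob, 6 to 10 N with a finger's rubbing; past half way it drops into the next.
- knob (a point): Centre of the lever's black ball knob, 28 mm in diameter, 175 to 180 mm above the bench; it travels about 62 mm toward machine -y from neutral to fast. The notched steel quadrant and the lever's sprung roller reach 147 mm above the bench.
- start_top (a point): Centre of the top of the start button: a flat 27 mm disc in a 38 mm steel collar on the switch box, the button nearer the tube (machine x -90, y -68 mm), top 66 mm above the bench, 7 mm above its collar. Sinks straight down 6 mm.
- start (a joint): Travel of the start button in m, 0 up, 0.006 fully down; about 1.5 N starts it, 5 N holds it fully down; springs back.
- stop_top (a point): Centre of the top of the stop button: a black mushroom head 38 mm across on the same box (machine x -90, y -137 mm), top 81 mm above the bench.
- stop (a joint): Travel of the stop button in m, 0 up, 0.006 down. Not to be pressed.
- frit_jar: Jar of blue frit with a screw lid, 59 mm across, 78 mm high, loose behind the machine; origin under its centre.
- cork_0: Cork stopper 28 mm across, 26 mm high, loose in front of the machine; origin under its centre.
- matchbox: Matchbox 36 x 60 x 16 mm, loose in front of the machine; origin under its centre.

How it is judged:
By the outcome, as a careful person would: the job done as asked, in the order asked, and still so for the second after the job is handed in, with the robot touching nothing.
It also fails if it takes over 48 s, if anything falls off the work surface, if the arm or the gripper's body presses on something with over 40 N, if the wrist force passes 120 N, or if a joint passes its speed limit or range.

## Working session

There is one attempt and no reset: what is moved stays moved. The work goes in short steps, Python scripts to look and compute and a tool call to move; the robot and the scene stay as the last step left them, time stands still between calls to the robot, and variables do not carry over. Pictures are saved under pics/ and viewed, and the job is handed in when it is done.

Besides the shell and the picture viewer there is one more tool, called after "Request:" by a JSON object that holds its "op" and its "data". drive_tool: Moves the arm, as the interface text tells. Its arguments: {"type":"object","properties":{"deltas":{"type":"array","items":{"type":"array","items":{"type":"number"}}},"squeeze":{"type":"number"}},"required":["deltas"]}

```bash
ls; mkdir -p pics; python3 - <<'E'
from bench import sense,snapshot
import cv2,pickle
print(sense())
for n in("side","top"):
    s=snapshot(n);cv2.imwrite(f"pics/{n}0.png",s["frame"]);pickle.dump(s,open(f"{n}0.pkl","wb"))
    print(n,s["fx"],s["fy"],s["cx"],s["cy"],s["rvec"],s["tvec"])
E
```

```text
pics
{'time': 0.0, 'joint_pos': array([-6.96948659e+01,  7.51542327e+00,  8.53292057e+01,  7.33404568e-04,
        8.72614481e+01, -4.89291394e+00]), 'qd': array([ 0.07735617,  0.02060176, -0.0919772 ,  0.06420104,  0.12055954,
       -0.03907261]), 'joint_efforts': array([ 1.09594039e-04, -5.69412446e+01, -5.00548625e+01, -5.89867227e-05,
        1.49944983e-02,  1.76340222e-05]), 'tool_pos': array([ 255.25987416, -542.310202  ,  191.74191712]), 'tcp_rot': array([-95.28855645,  89.89392049, 109.90945582]), 'ft_force': array([ 0.17879014, -0.49473485,  0.3855825 ]), 'wrist_torque': array([ 0.06784418,  0.00919673, -0.03421283]), 'finger_gap': 85.43769040727032}
side 444.9226728593114 444.9226728593114 317.57579637420537 193.66877147447408 [-0.00643361 -2.84733533  1.28231054] [493.11152544  69.65673034 947.59454038]
top 383.28147123751023 383.28147123751023 311.4157917060466 198.81634698328668 [ 2.18881319 -2.22274407  0.06154421] [ -2.65805358 500.30300291 955.0386396 ]
```

View pics/side0.png

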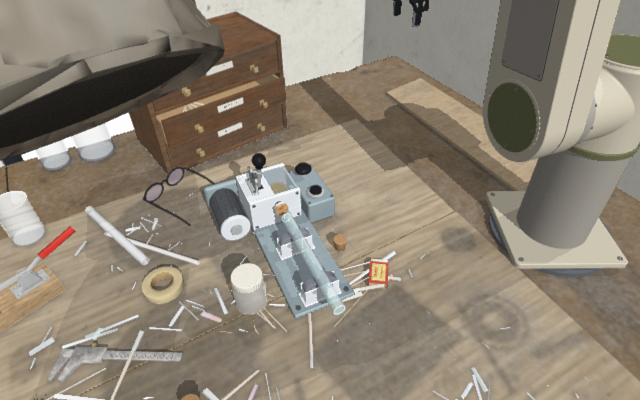

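View pics/top0.png

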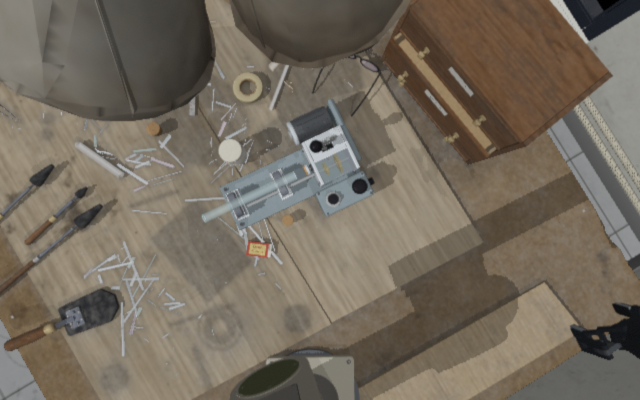

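The top view shows the machine at about (300,180), with the buttons at (334,199) and (360,186). The side view shows it at about (285,230), with the knob at (259,160). I'll enlarge both.

```bash
python3 - <<'E'
import cv2
a=cv2.imread("pics/top0.png")[90:270,190:390];cv2.imwrite("pics/topc.png",cv2.resize(a,None,fx=4,fy=4,interpolation=cv2.INTER_CUBIC)[:600])
a=cv2.imread("pics/side0.png")[145:320,195:395];cv2.imwrite("pics/sidec.png",cv2.resize(a,None,fx=4,fy=4,interpolation=cv2.INTER_CUBIC)[:])
E
```

```text
(no output)
```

View pics/topc.png

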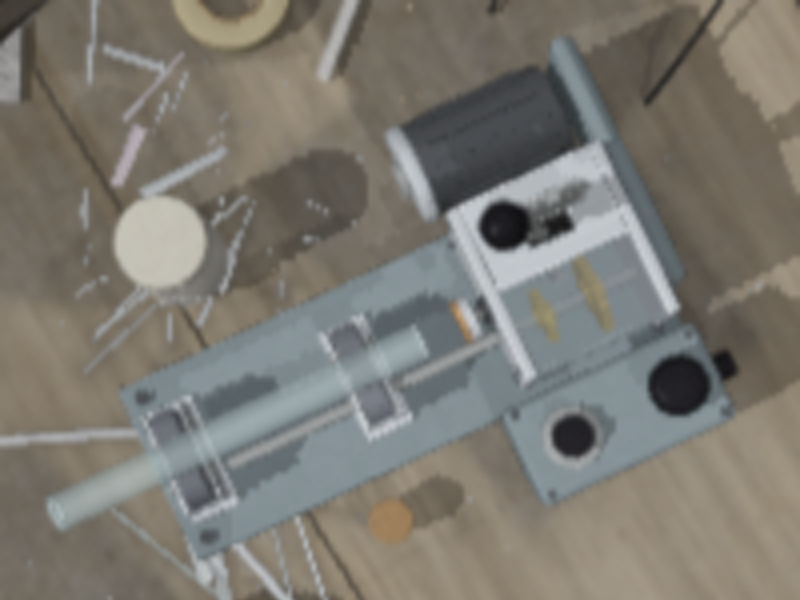

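View pics/sidec.png

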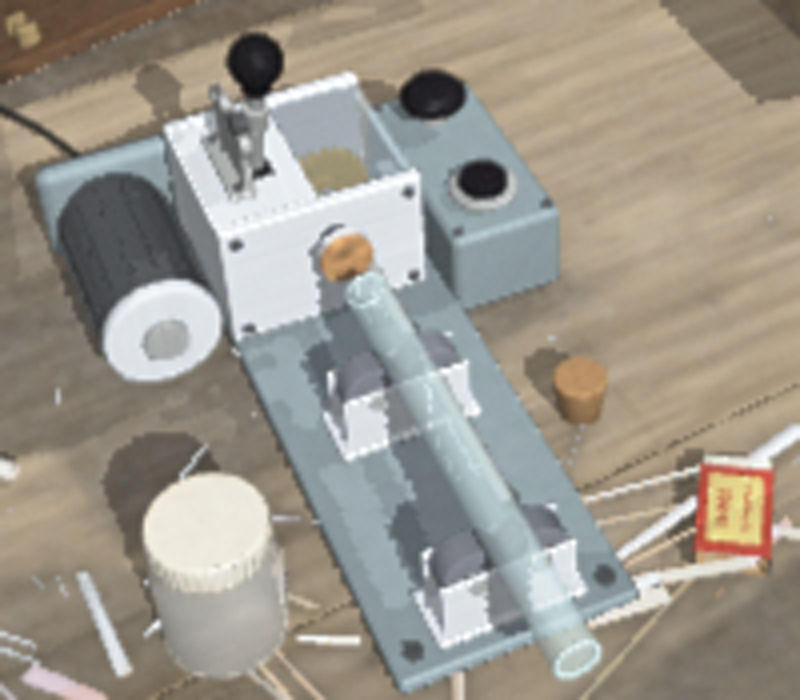

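```bash
cat > h.py <<'E'
import cv2,numpy as np,pickle
from scipy.optimize import least_squares
S={n:pickle.load(open(f"{n}0.pkl","rb")) for n in("top","side")}
def proj(n,P):
    s=S[n];K=np.array([[s["fx"],0,s["cx"]],[0,s["fy"],s["cy"]],[0,0,1]])
    return cv2.projectPoints(np.asarray(P,float).reshape(-1,3),np.asarray(s["rvec"]),np.asarray(s["tvec"]),K,None)[0].reshape(-1,2)
O={"top":(190,90),"side":(195,145)}
def px(n,U,o=None): return (np.array(U,float)+.5)/4-.5+np.array(o or O[n])
def m2w(p,P):
    P=np.asarray(P,float).reshape(-1,3);c,s=np.cos(p[2]),np.sin(p[2])
    return np.c_[p[0]+c*P[:,0]-s*P[:,1],p[1]+s*P[:,0]+c*P[:,1],P[:,2]]
def unproj(n,uv,z):
    s=S[n];K=np.array([[s["fx"],0,s["cx"]],[0,s["fy"],s["cy"]],[0,0,1]])
    R=cv2.Rodrigues(np.asarray(s["rvec"]))[0];d=R.T@np.linalg.inv(K)@np.r_[uv,1];c=-R.T@np.asarray(s["tvec"]).ravel()
    return c+d*(z-c[2])/d[2]
E
python3 - <<'E'
from h import *
D=[("start",(-90,-68,66),(575,435),(483,180)),("stop",(-90,-137,78),(680,384),(433,92)),
("knob",(24.5,-105+105*np.sin(.3),75+105*np.cos(.3)),(504,226),(256,63)),("cork",(0,-35,67),(462,320),(347,256)),
("pl++",(60,175,14),(122,388),(403,688)),("pl-+",(-60,175,14),None,(637,595)),("box",(-122,-35,55),(548,502),(558,212)),
("gh",(60,-55,90),(449,212),(225,237)),("gh2",(-50,-55,90),(524,380),(421,172)),("gh3",(60,-171,90),(600,143),(165,125))]
def res(p,full=False):
    r=[]
    for nm,P,t,s in D:
        for n,U in(("top",t),("side",s)):
            if U is not None:
                e=proj(n,m2w(p[:3],P))[0]-px(n,U); r.append(e)
                if full: print(nm,n,e.round(1))
    return np.ravel(r)
f=least_squares(res,[600,-100,.3],loss="soft_l1");print(f.x);res(f.x,1)
p=f.x;np.save("pose.npy",p)
T=[("free",(62,513),(579,656)),("inner",(420,340),(365,290))]
for nm,t,s in T:
    for n,U in(("top",t),("side",s)):
        w=unproj(n,px(n,U),67);c,q=np.cos(p[2]),np.sin(p[2]);d=w-np.r_[p[:2],0]
        print(nm,n,(c*d[0]+q*d[1]).round(1),(-q*d[0]+c*d[1]).round(1))
for nm,P,_,_ in D: print(nm,m2w(p,P).round(1))
for n,U,z in(("jar",(162,242),78),("cork",(391,521),26)): print(n,unproj("top",px("top",U),z))
E
```

```text
[5.50967276e+02 3.98374943e+01 4.26224829e-01]
start top [-1.1  0.4]
start side [-0.1 -2.2]
stop top [-0.5  0.4]
stop side [-0.2 -2.4]
knob top [-0.7  0. ]
knob side [-0.4 -1.2]
cork top [-1.5  0.9]
cork side [0.1 0.4]
pl++ top [-2.3  0.4]
pl++ side [-1.3 -0.8]
pl-+ side [ 1.  -1.6]
box top [-1.3  1.8]
box side [ 1.2 -1.4]
gh top [-1.6 -0.1]
gh side [-2.  -0.6]
gh2 top [-0.1  0.5]
gh2 side [0.  0.2]
gh3 top [ 5.6 -3.8]
gh3 side [-3.2 -5.4]
free top -2.4 223.0
free side -1.9 227.0
inner top 0.2 -11.6
inner side 0.4 -9.2
start [[497.1 -59.3  66. ]]
stop [[ 525.7 -122.1   78. ]]
knob [[603.9 -17.4 175.3]]
cork [[565.4   8.   67. ]]
pl++ [[533.2 224.   14. ]]
pl-+ [[424.  174.4  14. ]]
box [[454.4 -42.5  55. ]]
gh [[628.3  14.6  90. ]]
gh2 [[528.2 -30.9  90. ]]
gh3 [[676.3 -91.1  90. ]]
jar [614.77964221 179.85590866  78.        ]
cork [448.33861538  50.09959063  26.        ]
```

```bash
python3 - <<'E'
from h import *
D=[("start",(-90,-68,66),(575,435),(483,180)),("stop",(-90,-137,78),(680,384),(433,92)),
("knob",(24.5,-105+105*np.sin(.3),75+105*np.cos(.3)),(504,226),(256,63)),("cork",(0,-35,67),(462,320),(347,256)),
("pl++",(60,175,14),(122,388),(403,688)),("pl-+",(-60,175,14),None,(637,595)),("box",(-122,-35,55),(548,502),(558,212)),
("gh",(60,-55,90),(449,212),(225,237)),("gh2",(-50,-55,90),(524,380),(421,172))]
for use in("top","side","both"):
  def res(p,full=False):
    r=[]
    for nm,P,t,s in D:
        for n,U in(("top",t),("side",s)):
            if U is not None and use in(n,"both"):
                e=proj(n,m2w(p[:3],P))[0]-px(n,U); r.append(e)
                if full: print(nm,n,e.round(1))
    return np.ravel(r)
  f=least_squares(res,[600,-100,.3],loss="soft_l1");print(use,f.x)
  p=f.x
  for nm,P,_,_ in D[:4]: print(nm,m2w(p,P).round(1))
res(p,1)
np.save("pose.npy",p)
T=[("free",(62,513),(579,656)),("inner",(420,340),(365,290))]
for nm,t,s in T:
    for n,U in(("top",t),("side",s)):
        w=unproj(n,px(n,U),67);c,q=np.cos(p[2]),np.sin(p[2]);d=w-np.r_[p[:2],0]
        print(nm,n,w.round(1),(c*d[0]+q*d[1]).round(1),(-q*d[0]+c*d[1]).round(1))
E
```

```text
top [552.03285906  37.22662364 -56.12152973]
start [[498.3 -61.9  66. ]]
stop [[ 526.9 -124.7   78. ]]
knob [[605.  -19.9 175.3]]
cork [[566.5   5.4  67. ]]
side [5.50574017e+02 4.24337598e+01 4.25537090e-01]
start [[496.7 -56.7  66. ]]
stop [[ 525.2 -119.5   78. ]]
knob [[603.4 -14.8 175.3]]
cork [[565.   10.6  67. ]]
both [5.51350161e+02 3.92394766e+01 4.25713738e-01]
start [[497.5 -59.9  66. ]]
stop [[ 526.  -122.7   78. ]]
knob [[604.2 -18.  175.3]]
cork [[565.8   7.4  67. ]]
start top [-0.8  0.3]
start side [-0.2 -2.3]
stop top [-0.3  0.3]
stop side [-0.4 -2.6]
knob top [-0.4 -0.1]
knob side [-0.5 -1.4]
cork top [-1.3  0.8]
cork side [-0.1  0.2]
pl++ top [-2.1  0.2]
pl++ side [-1.6 -1.1]
pl-+ side [ 0.7 -1.8]
box top [-1.1  1.6]
box side [ 1.1 -1.5]
gh top [-1.3 -0.3]
gh side [-2.1 -0.8]
gh2 top [0.1 0.4]
gh2 side [-0.1 -0. ]
free top [456.6 241.9  67. ] -2.6 223.7
free side [455.4 245.8  67. ] -2.1 227.8
inner top [556.   29.4  67. ] 0.2 -10.9
inner side [555.1  31.6  67. ] 0.3 -8.5
```

```bash
python3 - <<'E'
from h import *
from scipy.spatial.transform import Rotation as R
for uv in[(320,62),(240,30),(290,58),(350,58),(400,20),(215,80),(130,120),(200,100)]: print(uv,unproj("top",uv,390).round())
for uv in[(222,40),(215,65),(120,115),(50,140),(0,158)]: print('side',uv,unproj("side",uv,390).round())
for n in S:
    s=S[n];r=cv2.Rodrigues(np.asarray(s["rvec"]))[0];print(n,-r.T@np.asarray(s["tvec"]).ravel())
print(R.from_euler("xyz",[-95.28855645,  89.89392049, 109.90945582],degrees=True).as_matrix().round(3))
# FK guess
E
```

```text
(320, 62) [696. -22. 390.]
(240, 30) [748. 102. 390.]
(290, 58) [703.  24. 390.]
(350, 58) [702. -69. 390.]
(400, 20) [ 762. -148.  390.]
(215, 80) [670. 141. 390.]
(130, 120) [609. 271. 390.]
(200, 100) [639. 164. 390.]
side (222, 40) [647. -66. 390.]
side (215, 65) [642.  29. 390.]
side (120, 115) [740. 170. 390.]
side (50, 140) [806. 224. 390.]
side (0, 158) [848. 259. 390.]
top [458.71796285   2.25393786 975.69550241]
side [477.55926281 665.35146185 689.34101306]
[[-0.001  0.426 -0.905]
 [ 0.002 -0.905 -0.426]
 [-1.    -0.002 -0.   ]]
```

```bash
cat > d.py <<'E'
import sys
from h import *
from bench import sense
from scipy.spatial.transform import Rotation as R
p=np.load("pose.npy")
def tgt(mx,my,z,tilt=0):
    c,s=np.cos(p[2]),np.sin(p[2]);ex=np.array([c,s,0]);ey=np.array([-s,c,0])
    M=np.c_[[0,0,-1],-ey,-ex]
    return m2w(p,(mx,my,z))[0],R.from_matrix(M)*R.from_rotvec([0,np.radians(tilt),0])
st=sense();T=st["tool_pos"];Q=R.from_euler("xyz",st["tcp_rot"],degrees=True)
c,s=np.cos(p[2]),np.sin(p[2]);d=T-np.r_[p[:2],0]
print("t",round(st["time"],2),"tcp",T.round(1),"mach",np.round([c*d[0]+s*d[1],-s*d[0]+c*d[1],T[2]],1),"F",st["ft_force"].round(1),"gap",round(st["finger_gap"],1),"j",st["joint_pos"].round(0))
print("x axis",Q.as_matrix()[:,0].round(3))
a=[float(v) for v in sys.argv[1:]]
while len(a)>=4:
    P,q=tgt(*a[:4]);a=a[4:]
    print("->",P.round(1),"delta m",(Q.inv().apply(P-T)/1000).round(4),"rot",(Q.inv()*q).as_rotvec().round(4))
E
python3 d.py -150 -20 190 0  0 265 150 0  0 265 52 0
```

```text
t 0.1 tcp [ 255.2 -542.4  191.8] mach [-509.9 -407.4  191.8] F [-0.7  0.1  0.6] gap 85.3 j [-70.   8.  85.  -0.  87.  -5.]
x axis [-0.001  0.002 -1.   ]
-> [423.  -40.9 190. ] delta m [ 0.0025 -0.3823 -0.3653] rot [ 0.0141 -0.0001  0.0017]
-> [441.9 280.6 150. ] delta m [ 0.043  -0.6651 -0.5193] rot [ 0.0141 -0.0001  0.0017]
-> [441.9 280.6  52. ] delta m [ 0.141  -0.6649 -0.5192] rot [ 0.0141 -0.0001  0.0017]
```

Request:
{"op": "drive_tool", "data": {"deltas": [[255, 0, -0.01, -0.01, 0.014, 0, 0], [255, 0, -0.035, -0.033, 0.014, 0, 0], [255, 0, -0.063, -0.06, 0.014, 0, 0], [255, 0, -0.091, -0.087, 0.014, 0, 0], [255, 0, -0.119, -0.114, 0.014, 0, 0], [255, 0, -0.147, -0.141, 0.014, 0, 0], [255, 0, -0.175, -0.168, 0.014, 0, 0], [255, 0, -0.203, -0.195, 0.014, 0, 0], [255, 0, -0.231, -0.222, 0.014, 0, 0], [255, 0, -0.259, -0.249, 0.014, 0, 0]], "squeeze": 40}}

```text
time: 0.93
tool_pos: [370.4, -200.6, 192.5]
tcp_rot: [-75.2, 90.0, 129.2]
ft_force: [0.9, -1.1, 0.3]
finger_gap: -0.2
```

```bash
python3 d.py -150 -20 190 0  0 265 150 0  0 265 52 0
```

```text
t 0.93 tcp [ 370.4 -200.6  192.5] mach [-263.8 -143.7  192.5] F [ 0.9 -1.1  0.3] gap -0.2 j [-35. -21. 112.   0.  90.  30.]
x axis [-0.  0. -1.]
-> [423.  -40.9 190. ] delta m [ 0.0025 -0.1238 -0.1138] rot [-0.0004  0.0001  0.0002]
-> [441.9 280.6 150. ] delta m [ 0.0426 -0.4088 -0.2637] rot [-0.0004  0.0001  0.0002]
-> [441.9 280.6  52. ] delta m [ 0.1406 -0.4088 -0.2637] rot [-0.0004  0.0001  0.0002]
```

Request:
{"op": "drive_tool", "data": {"deltas": [[255, 0, -0.03, -0.02, 0, 0, 0], [255, 0, -0.06, -0.042, 0, 0, 0], [255, 0, -0.095, -0.062, 0, 0, 0], [255, 0, -0.13, -0.084, 0, 0, 0], [255, 0, -0.165, -0.107, 0, 0, 0], [255, 0, -0.2, -0.13, 0, 0, 0], [255, 0, -0.235, -0.152, 0, 0, 0], [255, 0, -0.27, -0.175, 0, 0, 0], [255, 0, -0.305, -0.197, 0, 0, 0], [255, 0, -0.34, -0.22, 0, 0, 0]]}}

```text
time: 1.77
tool_pos: [429.9, 200.0, 192.6]
tcp_rot: [93.5, 90.0, -62.1]
ft_force: [1.0, -0.9, 0.1]
finger_gap: 0.0
```

```bash
python3 d.py 0 265 150 0  0 265 52 0
```

```text
t 1.77 tcp [429.9 200.  192.6] mach [-44.2 196.6 192.6] F [ 1.  -0.9  0.1] gap 0.0 j [ 19. -12. 105.  -0.  88.  84.]
x axis [ 0. -0. -1.]
-> [441.9 280.6 150. ] delta m [ 0.0426 -0.0684 -0.0442] rot [ 0.0005 -0.     -0.0001]
-> [441.9 280.6  52. ] delta m [ 0.1406 -0.0684 -0.0442] rot [ 0.0005 -0.     -0.0001]
```

Request:
{"op": "drive_tool", "data": {"deltas": [[255, 0, -0.025, -0.016, 0, 0, 0], [255, 0, -0.05, -0.032, 0, 0, 0], [255, 0.01, -0.072, -0.044, 0, 0, 0], [255, 0.04, -0.072, -0.044, 0, 0, 0], [255, 0.07, -0.072, -0.044, 0, 0, 0], [255, 0.1, -0.072, -0.044, 0, 0, 0], [255, 0.125, -0.072, -0.044, 0, 0, 0], [255, 0.138, -0.072, -0.044, 0, 0, 0], [255, 0.138, -0.072, -0.044, 0, 0, 0], [255, 0.138, -0.072, -0.044, 0, 0, 0]]}}

```text
time: 2.6
tool_pos: [439.8, 281.1, 54.0]
tcp_rot: [2.0, 89.9, -153.6]
ft_force: [0.2, -0.7, 0.8]
finger_gap: 0.3
```

```bash
python3 d.py 0 220 55 0; python3 - <<'E'
from bench import snapshot
import cv2
for n,(r0,r1,c0,c1) in(("side",(145,320,195,395)),("top",(110,260,160,360))):
    a=snapshot(n)["frame"][r0:r1,c0:c1];cv2.imwrite(f"pics/{n}1.png",cv2.resize(a,None,fx=3.4,fy=3.4,interpolation=cv2.INTER_CUBIC))
E
```

```text
t 2.6 tcp [439.8 281.1  54. ] mach [ -1.7 266.3  54. ] F [ 0.2 -0.7  0.8] gap 0.3 j [ 27.   2. 106.   0.  72.  93.]
x axis [-0.002 -0.001 -1.   ]
-> [460.5 239.6  55. ] delta m [-0.001   0.0463 -0.0017] rot [ 0.      0.0025 -0.0001]
```

View pics/side1.png

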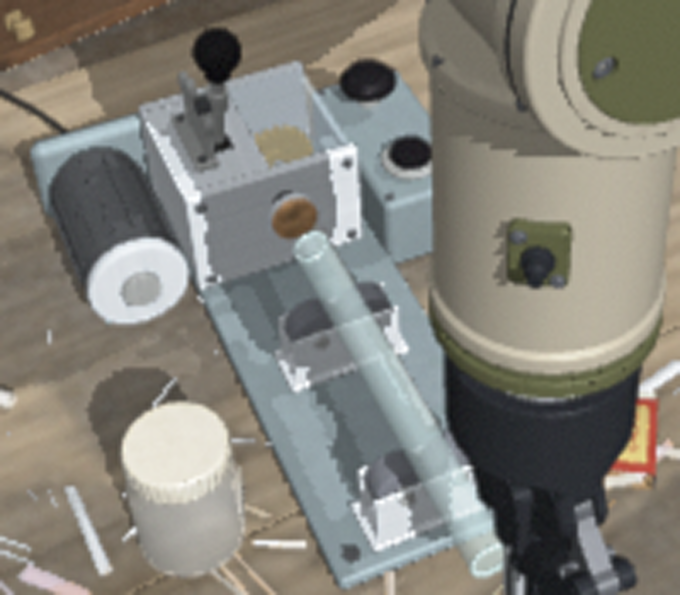

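View pics/top1.png

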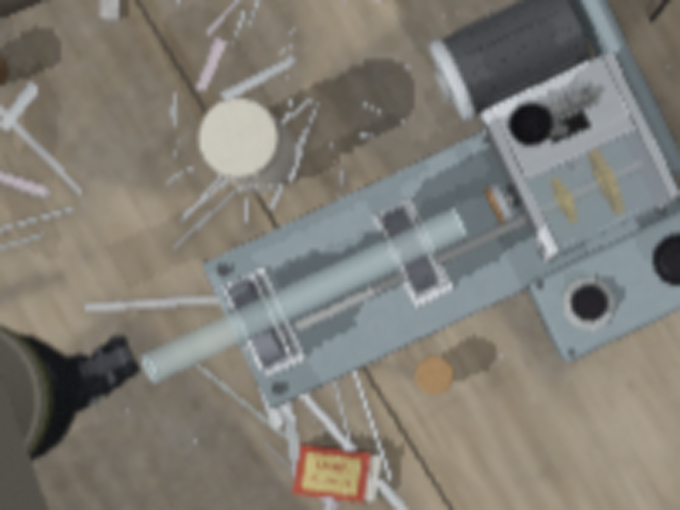

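The finger is in line with the tube and just clear of its end, at (135,355) against (150,365) in the top crop. Now I'll push slowly.

Request:
{"op": "drive_tool", "data": {"deltas": [[255, 0, 0.006, -0.002, 0, 0, 0], [255, 0, 0.014, -0.002, 0, 0, 0], [255, 0, 0.019, -0.002, 0, 0, 0], [255, 0, 0.022, -0.002, 0, 0, 0], [255, 0, 0.025, -0.002, 0, 0, 0], [255, 0, 0.028, -0.002, 0, 0, 0], [255, 0, 0.031, -0.002, 0, 0, 0], [255, 0, 0.034, -0.002, 0, 0, 0], [255, 0, 0.037, -0.002, 0, 0, 0], [255, 0, 0.039, -0.002, 0, 0, 0]]}}

```text
time: 3.53
tool_pos: [458.8, 246.5, 54.8]
tcp_rot: [51.9, 90.0, -103.7]
ft_force: [-0.2, -0.6, -1.1]
finger_gap: 0.2
```

```bash
python3 d.py 0 219.5 55 0; python3 - <<'E'
from bench import snapshot
import cv2
for n,(r0,r1,c0,c1) in(("side",(145,320,195,395)),("top",(110,260,160,360))):
    a=snapshot(n)["frame"][r0:r1,c0:c1];cv2.imwrite(f"pics/{n}2.png",cv2.resize(a,None,fx=3.4,fy=3.4,interpolation=cv2.INTER_CUBIC))
E
```

```text
t 3.53 tcp [458.8 246.5  54.8] mach [  1.3 227.   54.8] F [-0.2 -0.6 -1.1] gap 0.2 j [ 23.   2. 106.  -0.  72.  88.]
x axis [-0. -0. -1.]
-> [460.7 239.1  55. ] delta m [-0.0002  0.0075  0.0013] rot [ 0.  0. -0.]
```

View pics/side2.png

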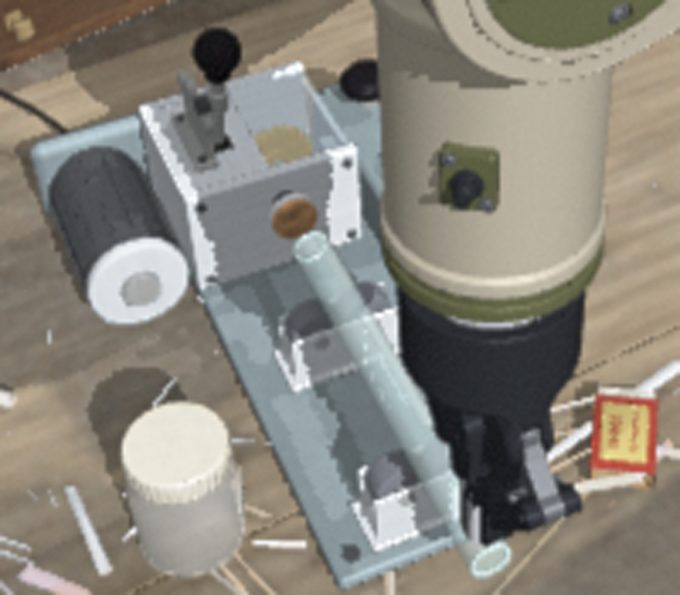

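View pics/top2.png

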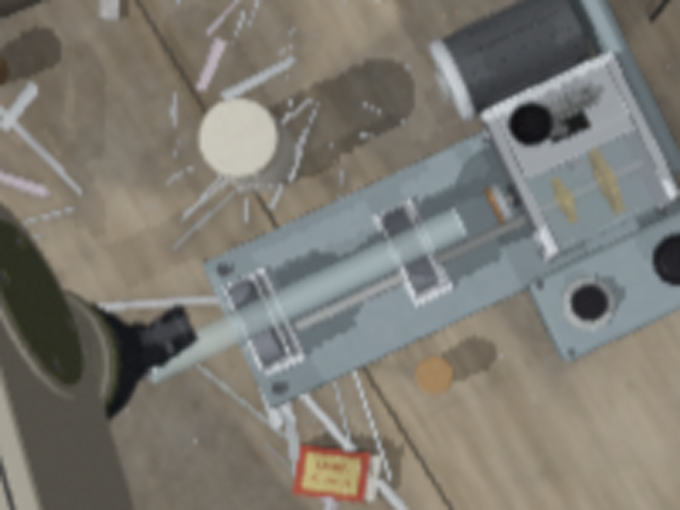

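```bash
python3 - <<'E'
from h import *
from bench import snapshot
t=[458.8,246.5,54.8]
for n,(r0,r1,c0,c1) in(("side",(215,315,275,395)),("top",(150,250,150,270))):
    f=snapshot(n)["frame"]
    a=cv2.resize(f[r0:r1,c0:c1],None,fx=6,fy=6,interpolation=cv2.INTER_CUBIC)
    for P,col in((t,(0,0,255)),(t[:2]+[90],(0,255,255)),(t[:2]+[130],(0,255,0))):
        u=proj(n,P)[0];print(n,u);q=((u-[c0,r0]+.5)*6).astype(int);cv2.circle(a,tuple(int(v) for v in q),4,col,-1)
    p=np.load("pose.npy")
    for y in(205,226):
        u=proj(n,m2w(p,(0,y,67)))[0];q=((u-[c0,r0]+.5)*6).astype(int);cv2.circle(a,tuple(int(v) for v in q),4,(255,0,255),1)
    cv2.imwrite(f"pics/{n}3.png",a)
E
```

```text
side [337.21111571 313.28010258]
side [337.44008817 300.70244848]
side [337.71923984 285.36840651]
top [204.55261486 216.93574159]
top [200.47985093 216.99816965]
top [195.43861453 217.07544264]
```

View pics/side3.png

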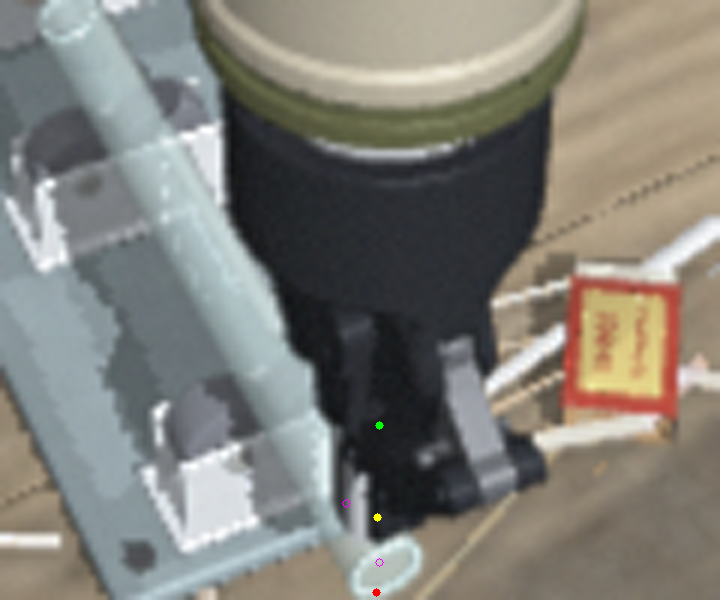

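View pics/top3.png

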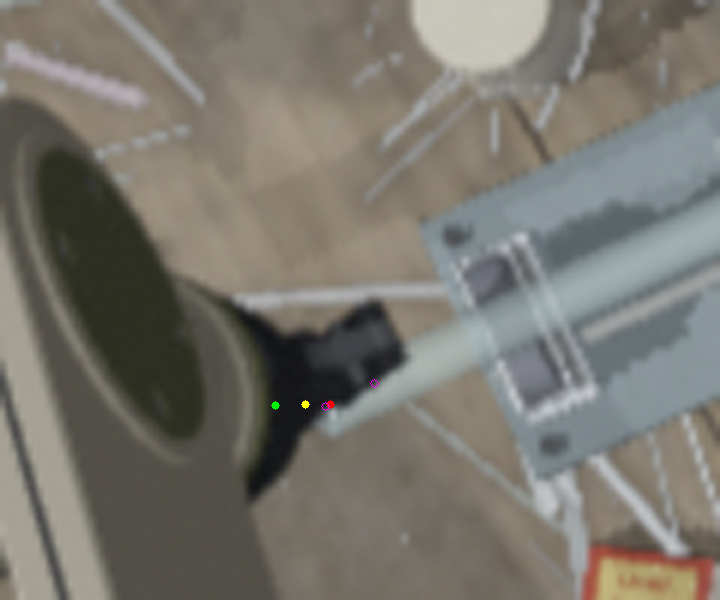

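```bash
python3 - <<'E'
from h import *
from bench import snapshot
ims=[]
for n,(r0,r1,c0,c1) in(("side",(260,320,310,380)),("top",(180,240,180,250))):
    f=snapshot(n)["frame"]
    a=cv2.resize(f[r0:r1,c0:c1],None,fx=8,fy=8,interpolation=cv2.INTER_LANCZOS4)
    a=np.clip((a/255.)**.5*255,0,255).astype(np.uint8)
    cv2.imwrite(f"pics/{n}4.png",a)
E
```

```text
(no output)
```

View pics/side4.png

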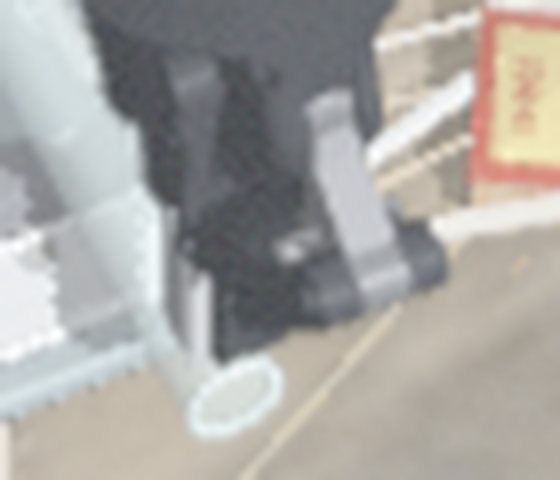

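View pics/top4.png

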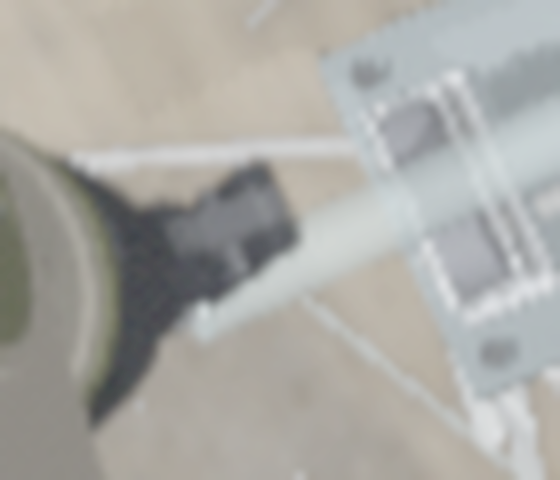

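Request:
{"op": "drive_tool", "data": {"deltas": [[255, -0.01, 0, 0, 0, 0, 0], [255, -0.02, -0.01, 0, 0, 0, 0], [255, -0.02, -0.03, 0, 0, 0, 0], [255, -0.02, -0.05, 0, 0, 0, 0], [255, -0.02, -0.07, 0, 0, 0, 0], [255, -0.02, -0.08, 0, 0, 0, 0], [255, -0.02, -0.08, 0, 0, 0, 0], [255, -0.02, -0.08, 0, 0, 0, 0], [255, -0.02, -0.08, 0, 0, 0, 0], [255, -0.02, -0.08, 0, 0, 0, 0]]}}

```text
time: 4.67
tool_pos: [426.0, 318.9, 74.9]
tcp_rot: [87.9, 90.0, -67.8]
ft_force: [0.0, -0.2, -0.3]
finger_gap: -0.5
```

```bash
python3 d.py; python3 - <<'E'
from h import *
from bench import snapshot,sense
t=sense()["tool_pos"];c=[]
for n in("side","top"):
    f=snapshot(n)["frame"];u=proj(n,t)[0]
    print(n,u);r0=max(0,int(u[1])-50);c0=max(0,int(u[0])-50)
    a=cv2.resize(f[r0:r0+80,c0:c0+100],None,fx=6,fy=6,interpolation=cv2.INTER_CUBIC)
    for dz,col in((0,(0,0,255)),(25,(0,255,255)),(70,(0,255,0))):
        q=((proj(n,t+[0,0,dz])[0]-[c0,r0]+.5)*6).astype(int);cv2.circle(a,(int(q[0]),int(q[1])),4,col,-1)
    cv2.imwrite(f"pics/{n}5.png",a)
E
```

```text
t 4.67 tcp [426.  318.9  74.9] mach [  1.4 306.5  74.9] F [ 0.  -0.2 -0.3] gap -0.5 j [ 31.   2. 104.  -0.  74.  97.]
x axis [ 0. -0. -1.]
side [360.67855493 347.29145396]
top [171.15472967 231.52185436]
```

View pics/side5.png

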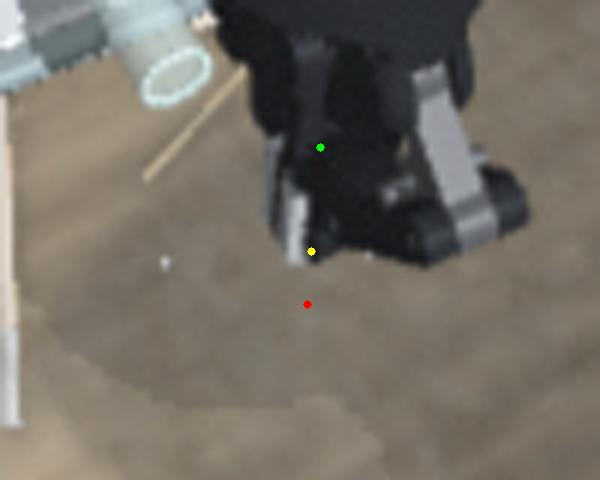

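View pics/top5.png

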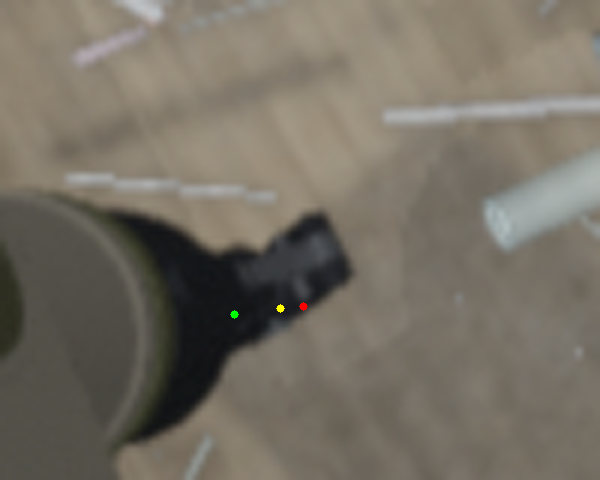

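```bash
python3 - <<'E'
from h import *
t=np.array([255.3,-542.5,192]);ty=np.array([.42,-.907,0]);tz=np.array([-.907,-.42,0])
for n,(r0,c0) in(("side",(0,360)),("top",(290,550))):
    f=S[n]["frame"]
    a=cv2.resize(f[r0:r0+90,c0:c0+90],None,fx=6,fy=6,interpolation=cv2.INTER_CUBIC)
    for o,col in((0*ty,(0,0,255)),(42.5*ty+[0,0,13],(0,255,255)),(-42.5*ty+[0,0,13],(0,255,0)),(57*ty+[0,0,13],(255,255,0)),(-57*ty+[0,0,13],(255,255,0)),(np.array([0,0,73]),(255,0,255))):
        q=((proj(n,t+o)[0]-[c0,r0]+.5)*6).astype(int);cv2.circle(a,(int(q[0]),int(q[1])),3,col,-1)
    cv2.imwrite(f"pics/{n}6.png",a)
E
```

```text
(no output)
```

View pics/side6.png

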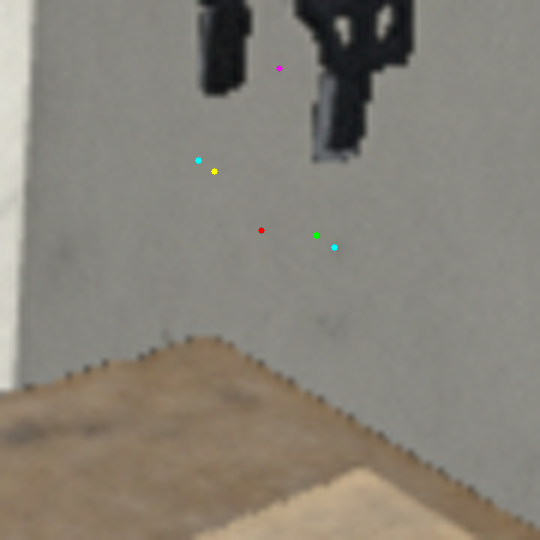

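View pics/top6.png

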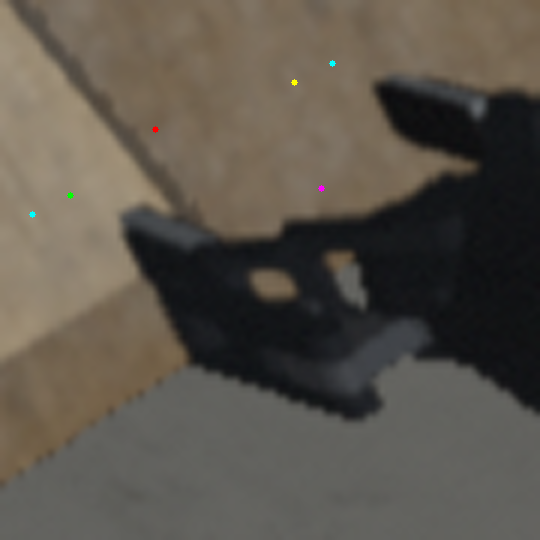

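```bash
cat > ov.py <<'E'
from h import *
from bench import snapshot,sense
from scipy.spatial.transform import Rotation as R
import sys
dx,dy,dz=[float(v) for v in sys.argv[2:5]]
st=sense();t=st["tool_pos"];M=R.from_euler("xyz",st["tcp_rot"],degrees=True).as_matrix()
for n in("side","top"):
    f=snapshot(n)["frame"];u=proj(n,t)[0];r0=max(0,int(u[1])-55);c0=max(0,int(u[0])-45)
    k=8;a=cv2.resize(f[r0:r0+75,c0:c0+95],None,fx=k,fy=k,interpolation=cv2.INTER_CUBIC)
    a=np.clip((a/255.)**.5*255,0,255).astype(np.uint8)
    for b,col in((0,(0,0,255)),(-40,(0,255,0))):
        pts=[t+M@np.array([b+dx,sy*14.5+dy,sz*11+dz]) for sy,sz in((1,1),(1,-1),(-1,-1),(-1,1))]
        q=((proj(n,pts)-[c0,r0]+.5)*k).astype(np.int32);cv2.polylines(a,[q.reshape(-1,1,2)],True,col,1)
    cv2.imwrite(f"pics/{n}{sys.argv[1]}.png",a)
E
python3 ov.py 7 -23 0 0
```

View pics/side7.png

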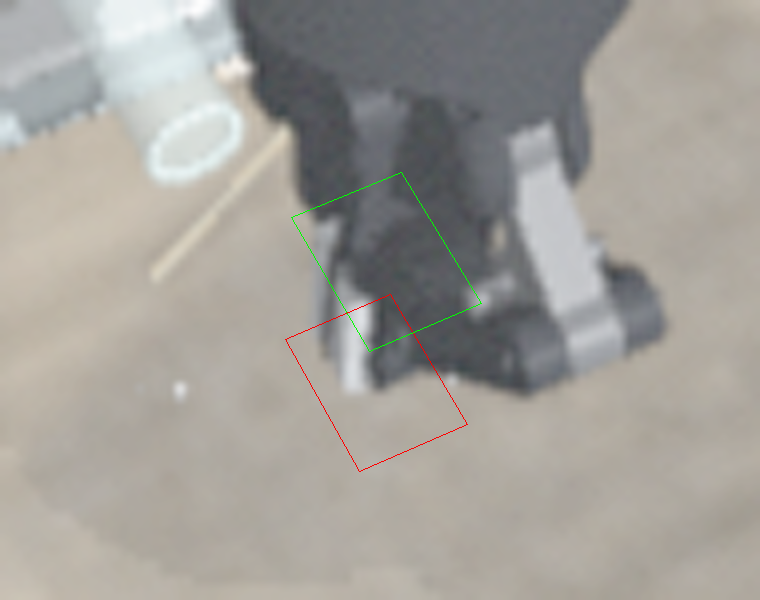

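View pics/top7.png

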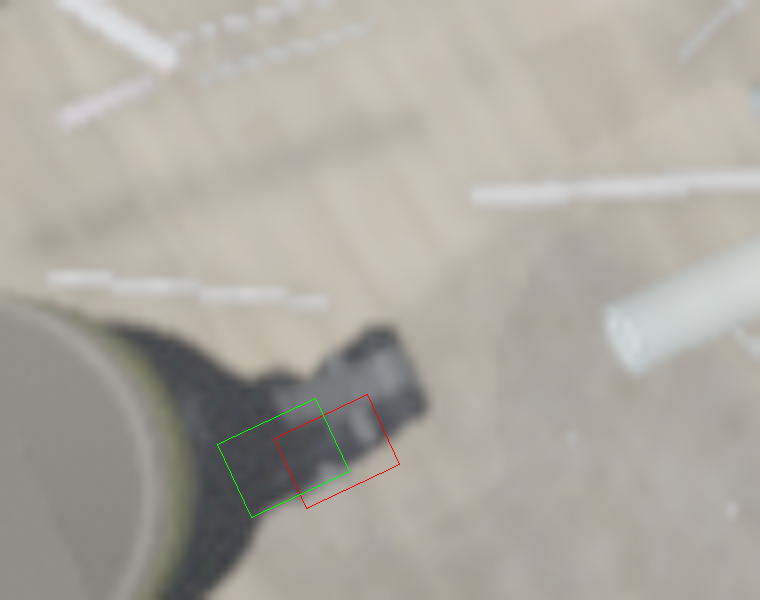

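The overlay shows the real fingertips about 35 mm above the reported TCP. That fits the tool having passed over the tube without touching it. I'll lower it in the clear area and re-measure.

Request:
{"op": "drive_tool", "data": {"deltas": [[255, 0.01, 0, 0, 0, 0, 0], [255, 0.02, 0, 0, 0, 0, 0], [255, 0.03, 0, 0, 0, 0, 0], [255, 0.04, 0, 0, 0, 0, 0], [255, 0.045, 0, 0, 0, 0, 0], [255, 0.05, 0, 0, 0, 0, 0], [255, 0.053, 0, 0, 0, 0, 0], [255, 0.055, 0, 0, 0, 0, 0], [255, 0.055, 0, 0, 0, 0, 0], [255, 0.055, 0, 0, 0, 0, 0]]}}

```text
time: 5.7
tool_pos: [425.8, 319.8, 20.1]
tcp_rot: [-173.0, 90.0, 31.4]
ft_force: [0.1, 0.1, 0.6]
finger_gap: -0.0
```

```bash
python3 d.py; python3 ov.py 8 -34 0 0
```

```text
t 5.7 tcp [425.8 319.8  20.1] mach [  1.6 307.4  20.1] F [0.1 0.1 0.6] gap -0.0 j [ 31.   6. 106.  -0.  68.  97.]
x axis [ 0.  0. -1.]
```

View pics/side8.png

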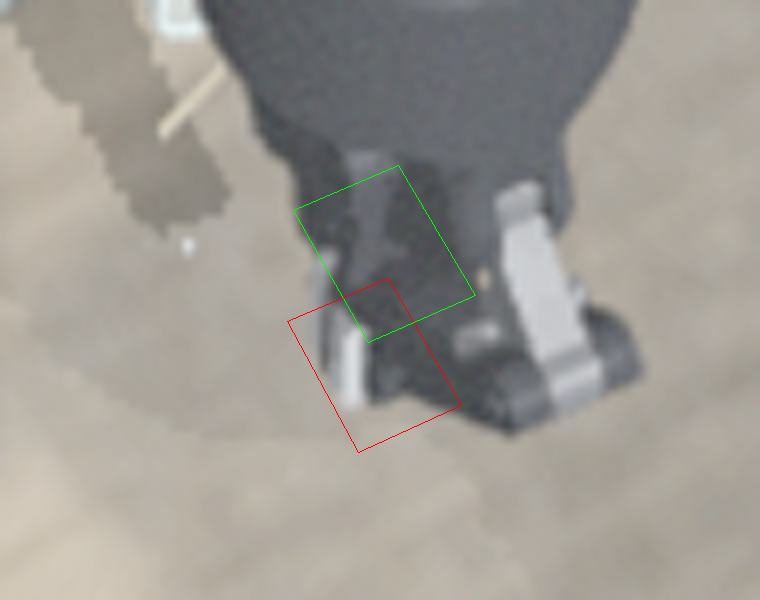

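View pics/top8.png

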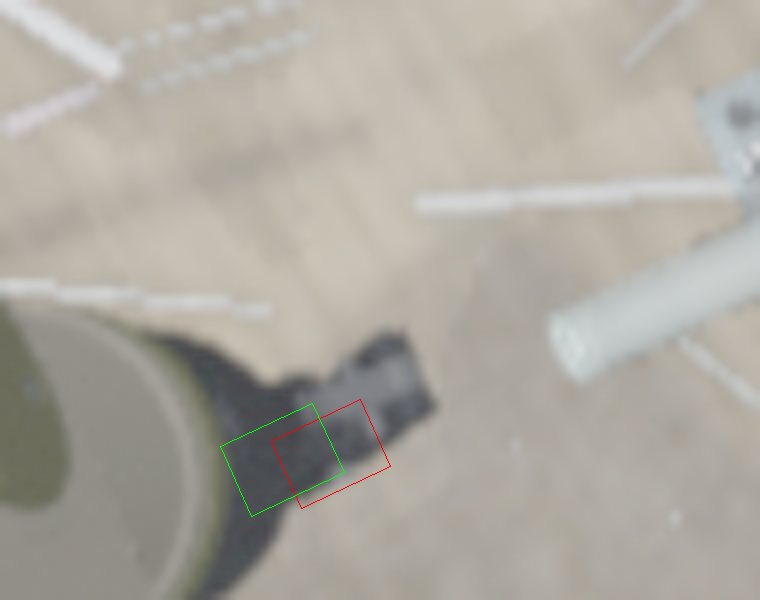

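Request:
{"op": "drive_tool", "data": {"deltas": [[255, 0.003, 0.01, 0.001, 0, 0, 0], [255, 0.006, 0.025, 0.001, 0, 0, 0], [255, 0.006, 0.04, 0.001, 0, 0, 0], [255, 0.006, 0.052, 0.001, 0, 0, 0], [255, 0.006, 0.059, 0.001, 0, 0, 0], [255, 0.006, 0.063, 0.001, 0, 0, 0], [255, 0.006, 0.066, 0.001, 0, 0, 0], [255, 0.006, 0.069, 0.001, 0, 0, 0], [255, 0.006, 0.072, 0.001, 0, 0, 0], [255, 0.006, 0.074, 0.001, 0, 0, 0]]}}

```text
time: 6.63
tool_pos: [455.4, 252.0, 13.9]
tcp_rot: [-154.2, 90.0, 50.2]
ft_force: [-0.2, 1.2, -0.2]
finger_gap: -0.3
```

```bash
python3 d.py 0 219 14 0; python3 ov.py 9 -34 0 0
```

```text
t 6.63 tcp [455.4 252.   13.9] mach [  0.5 233.4  13.9] F [-0.2  1.2 -0.2] gap -0.3 j [ 23.   5. 108.   0.  67.  89.]
x axis [ 0.  0. -1.]
-> [460.9 238.7  14. ] delta m [-0.0001  0.0144  0.0005] rot [ 0.0005 -0.0003  0.0001]
```

View pics/side9.png

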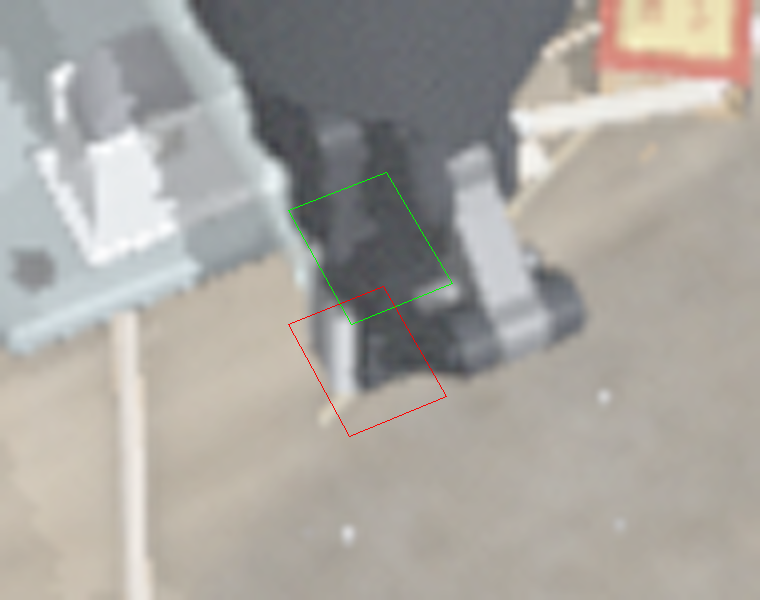

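View pics/top9.png

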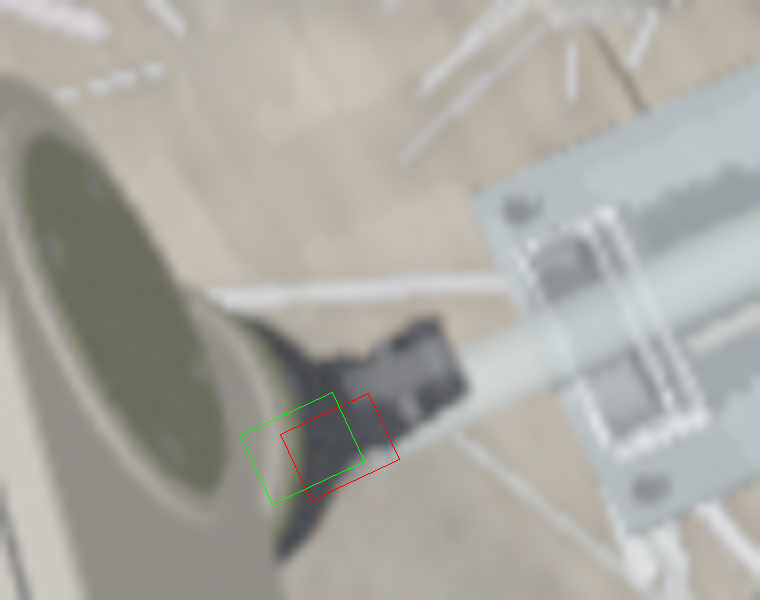

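Request:
{"op": "drive_tool", "data": {"deltas": [[255, 0, 0.002, 0.0, 0, 0, 0], [255, 0, 0.004, 0, 0, 0, 0], [255, 0, 0.006, 0, 0, 0, 0], [255, 0, 0.007, 0, 0, 0, 0], [255, 0, 0.008, 0, 0, 0, 0], [255, 0, 0.009, 0, 0, 0, 0], [255, 0, 0.009, 0, 0, 0, 0], [255, 0, 0.009, 0, 0, 0, 0], [255, 0, 0.009, 0, 0, 0, 0], [255, 0, 0.009, 0, 0, 0, 0]]}}

```text
time: 7.57
tool_pos: [458.9, 243.6, 13.7]
tcp_rot: [15.3, 90.0, -140.3]
ft_force: [-0.2, -0.4, 0.4]
finger_gap: -0.2
```

```bash
cat > look.py <<'E'
import sys
from h import *
from bench import snapshot
for n,(r0,r1,c0,c1) in(("side",(145,320,195,395)),("top",(110,260,170,370))):
    s=snapshot(n)
    a=s["frame"][r0:r1,c0:c1];cv2.imwrite(f"pics/{n}{sys.argv[1]}.png",cv2.resize(a,None,fx=3.4,fy=3.4,interpolation=cv2.INTER_CUBIC))
    cv2.imwrite(f"pics/full_{n}{sys.argv[1]}.png",s["frame"])
E
python3 d.py; python3 look.py 10
```

```text
t 7.57 tcp [458.9 243.6  13.7] mach [2.000e-01 2.243e+02 1.370e+01] F [-0.2 -0.4  0.4] gap -0.2 j [ 22.   5. 108.  -0.  67.  88.]
x axis [-0. -0. -1.]
```

View pics/side10.png

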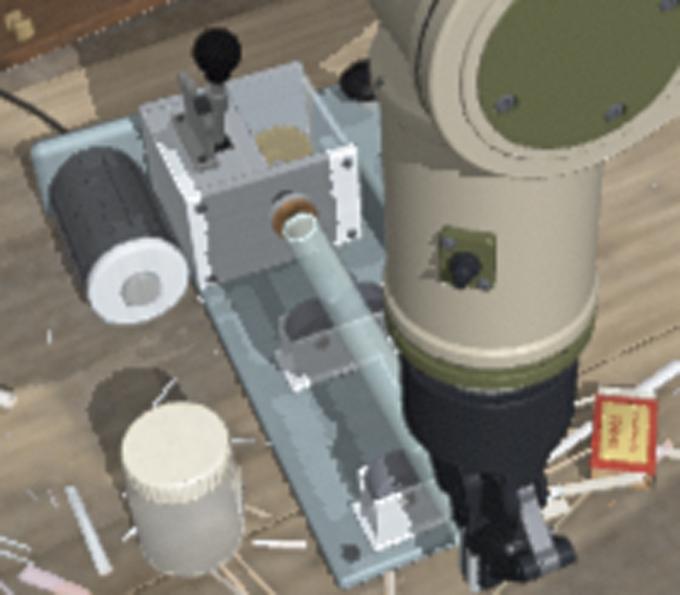

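View pics/top10.png

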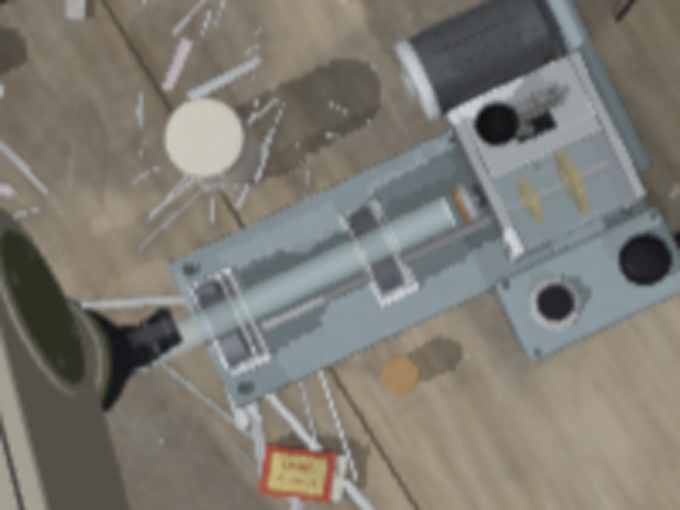

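The tube is moving and about 5 mm of gap is left: its end is at (450,210) and the cork at (458,207) in the top crop. I'll creep the rest.

Request:
{"op": "drive_tool", "data": {"deltas": [[255, 0, 0.001, 0.0, 0, 0, 0], [255, 0, 0.002, 0, 0, 0, 0], [255, 0, 0.003, 0, 0, 0, 0], [255, 0, 0.0035, 0, 0, 0, 0], [255, 0, 0.004, 0, 0, 0, 0], [255, 0, 0.004, 0, 0, 0, 0], [255, 0, 0.004, 0, 0, 0, 0], [255, 0, 0.004, 0, 0, 0, 0], [255, 0, 0.004, 0, 0, 0, 0], [255, 0, 0.004, 0, 0, 0, 0]]}}

```text
time: 8.5
tool_pos: [460.7, 240.0, 13.8]
tcp_rot: [126.9, 90.0, -28.7]
ft_force: [-0.1, -0.6, 0.0]
finger_gap: 0.3
```

```bash
cat > z.py <<'E'
import sys
from h import *
from bench import snapshot
b=[]
for n,(r0,c0) in(("side",(190,255)),("top",(155,280))):
    a=snapshot(n)["frame"][r0:r0+40,c0:c0+50];b.append(cv2.resize(a,None,fx=8,fy=8,interpolation=cv2.INTER_CUBIC))
cv2.imwrite(f"pics/z{sys.argv[1]}.png",np.hstack(b))
E
python3 d.py; python3 z.py 11
```

```text
t 8.5 tcp [460.7 240.   13.8] mach [  0.3 220.3  13.8] F [-0.1 -0.6  0. ] gap 0.3 j [ 22.   5. 108.  -0.  67.  87.]
x axis [ 0. -0. -1.]
```

View pics/z11.png

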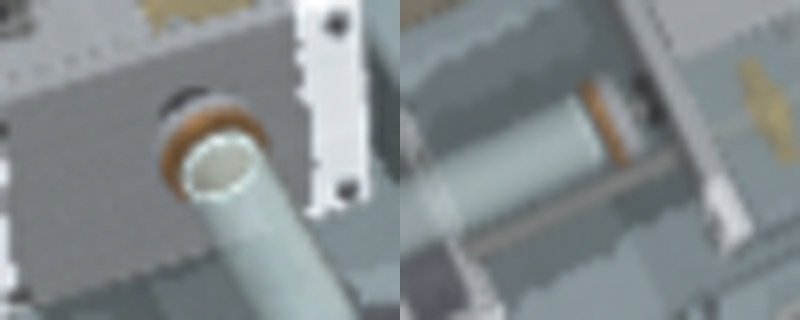

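Request:
{"op": "drive_tool", "data": {"deltas": [[255, 0, 0.0005, 0.0, 0, 0, 0], [255, 0, 0.001, 0, 0, 0, 0], [255, 0, 0.0015, 0, 0, 0, 0], [255, 0, 0.002, 0, 0, 0, 0], [255, 0, 0.002, 0, 0, 0, 0], [255, 0, 0.002, 0, 0, 0, 0], [255, 0, 0.002, 0, 0, 0, 0], [255, 0, 0.002, 0, 0, 0, 0], [255, 0, 0.002, 0, 0, 0, 0], [255, 0, 0.002, 0, 0, 0, 0]]}}

```text
time: 9.43
tool_pos: [461.5, 238.2, 13.8]
tcp_rot: [8.5, 90.0, -147.1]
ft_force: [0.2, -0.7, -0.4]
finger_gap: -0.1
```

```bash
python3 d.py; python3 z.py 12
```

```text
t 9.43 tcp [461.5 238.2  13.8] mach [  0.3 218.3  13.8] F [ 0.2 -0.7 -0.4] gap -0.1 j [ 22.   5. 108.  -0.  67.  87.]
x axis [-0. -0. -1.]
```

View pics/z12.png

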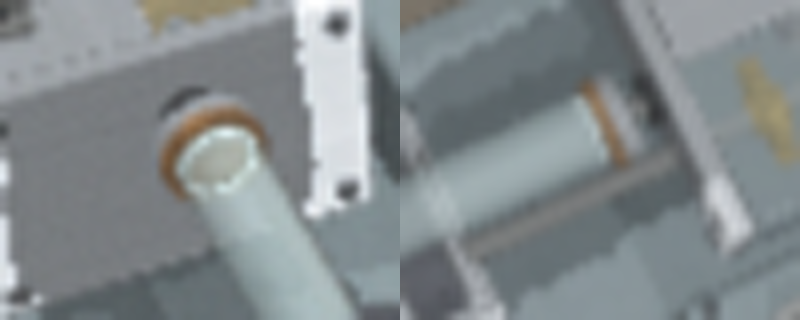

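Still moving with no sharp rise in force. One more small push until contact shows.

Request:
{"op": "drive_tool", "data": {"deltas": [[255, 0, 0.0005, 0.0, 0, 0, 0], [255, 0, 0.001, 0, 0, 0, 0], [255, 0, 0.0015, 0, 0, 0, 0], [255, 0, 0.002, 0, 0, 0, 0], [255, 0, 0.002, 0, 0, 0, 0], [255, 0, 0.002, 0, 0, 0, 0], [255, 0, 0.002, 0, 0, 0, 0], [255, 0, 0.002, 0, 0, 0, 0], [255, 0, 0.002, 0, 0, 0, 0], [255, 0, 0.002, 0, 0, 0, 0]]}}

```text
time: 10.37
tool_pos: [461.6, 237.8, 13.8]
tcp_rot: [-91.0, 89.9, 113.5]
ft_force: [-3.7, 8.5, 0.7]
finger_gap: -0.3
```

```bash
python3 d.py; python3 z.py 13
```

```text
t 10.37 tcp [461.6 237.8  13.8] mach [  0.3 217.9  13.8] F [-3.7  8.5  0.7] gap -0.3 j [ 21.   5. 108.   0.  67.  87.]
x axis [-0.001  0.002 -1.   ]
```

View pics/z13.png

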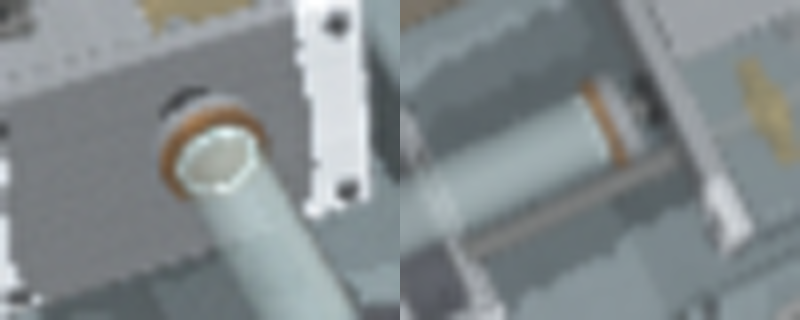

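```bash
python3 - <<'E'
from h import *
for z in (50,100,150,200,250,300,350,400): print(z,proj("side",[461,238,z]).round(),proj("top",[461,238,z]).round())
E
```

```text
50 [[336. 311.]] [[209. 216.]]
100 [[336. 293.]] [[203. 216.]]
150 [[336. 273.]] [[197. 216.]]
200 [[337. 251.]] [[190. 216.]]
250 [[337. 227.]] [[181. 216.]]
300 [[337. 200.]] [[172. 216.]]
350 [[338. 170.]] [[161. 216.]]
400 [[338. 136.]] [[149. 216.]]
```

Request:
{"op": "drive_tool", "data": {"deltas": [[255, 0, -0.005, 0.0, 0, 0, 0], [255, 0, -0.015, 0, 0, 0, 0], [255, -0.005, -0.03, 0, 0, 0, 0], [255, -0.03, -0.04, 0, 0, 0, 0], [255, -0.065, -0.04, 0, 0, 0, 0], [255, -0.1, -0.04, 0, 0, 0, 0], [255, -0.135, -0.04, 0, 0, 0, 0], [255, -0.15, -0.04, 0, 0, 0, 0], [255, -0.15, -0.04, 0, 0, 0, 0], [255, -0.15, -0.04, 0, 0, 0, 0]]}}

```text
time: 11.3
tool_pos: [446.5, 273.5, 165.0]
tcp_rot: [176.1, 89.8, 20.5]
ft_force: [0.1, 0.4, -1.0]
finger_gap: 0.3
```

```bash
python3 look.py 14;python3 d.py 24.5 -30 129 0  24.5 -30 129 30 24.5 -30 129 20 24.5 -30 129 -20
```

```text
t 11.4 tcp [444.9 272.6 162.3] mach [ -0.6 256.5 162.3] F [ 0.9 -0.1 -0.4] gap -0.1 j [ 26.  -4. 100.  -0.  84.  91.]
x axis [-0.002 -0.001 -1.   ]
-> [586.1  22.  129. ] delta m [ 0.0333  0.2865 -0.0251] rot [ 0.0001  0.0021 -0.0002]
-> [586.1  22.  129. ] delta m [ 0.0333  0.2865 -0.0251] rot [ 2.000e-04  5.257e-01 -2.000e-04]
-> [586.1  22.  129. ] delta m [ 0.0333  0.2865 -0.0251] rot [ 2.000e-04  3.512e-01 -2.000e-04]
-> [586.1  22.  129. ] delta m [ 0.0333  0.2865 -0.0251] rot [ 1.000e-04 -3.469e-01 -2.000e-04]
```

View pics/full_side14.png

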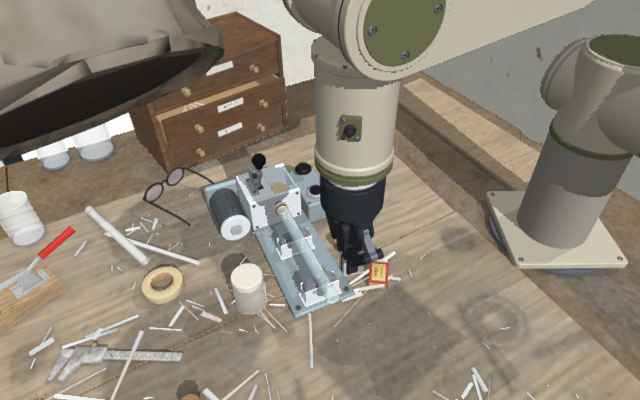

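View pics/full_top14.png

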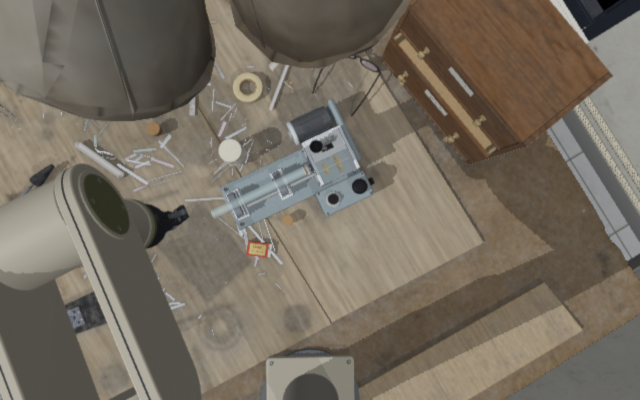

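The tube is home: 9 N of reaction, with the finger face at y≈205. The wrist is tall, so I'll tilt the tool 30° back towards the robot for the lever. That keeps the wrist clear of the ducts.

Request:
{"op": "drive_tool", "data": {"deltas": [[255, 0, 0.01, -0.002, 0, 0.05, 0], [255, 0.002, 0.035, -0.006, 0, 0.12, 0], [255, 0.005, 0.065, -0.012, 0, 0.19, 0], [255, 0.008, 0.1, -0.018, 0, 0.26, 0], [255, 0.012, 0.135, -0.025, 0, 0.33, 0], [255, 0.016, 0.17, -0.032, 0, 0.4, 0], [255, 0.02, 0.2, -0.039, 0, 0.47, 0], [255, 0.023, 0.225, -0.044, 0, 0.524, 0], [255, 0.025, 0.245, -0.047, 0, 0.524, 0], [255, 0.025, 0.255, -0.047, 0, 0.524, 0]]}}

```text
time: 12.23
tool_pos: [592.4, 57.7, 135.1]
tcp_rot: [-179.7, 60.2, 24.5]
ft_force: [0.5, 0.1, -0.5]
finger_gap: 0.2
```

```bash
python3 look.py 15;python3 d.py 46.5 -15 137 30 46.5 -45 137 30; python3 ov.py 15b -34 0 0
```

```text
t 12.33 tcp [593.4  58.7 137.1] mach [ 46.3   0.3 137.1] F [-0.4  0.9  0.2] gap -0.2 j [-11. -19. 121.  21.  54.  46.]
x axis [ 0.454  0.206 -0.867]
-> [599.9  44.8 137. ] delta m [ 0.0002  0.0153 -0.0002] rot [-0.003   0.0023  0.0001]
-> [612.3  17.5 137. ] delta m [ 0.0002  0.0453 -0.0002] rot [-0.003   0.0023  0.0001]
```

View pics/full_side15.png

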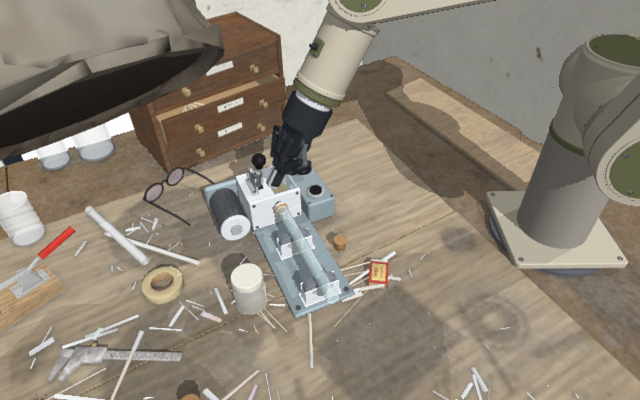

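View pics/full_top15.png

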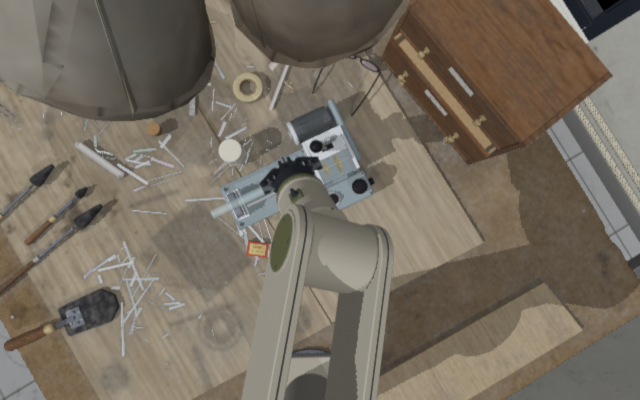

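View pics/side15b.png

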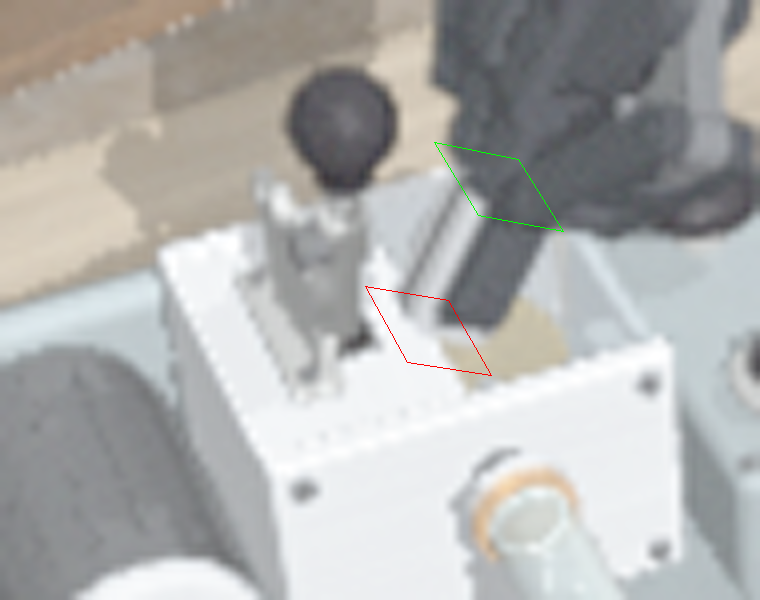

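View pics/top15b.png

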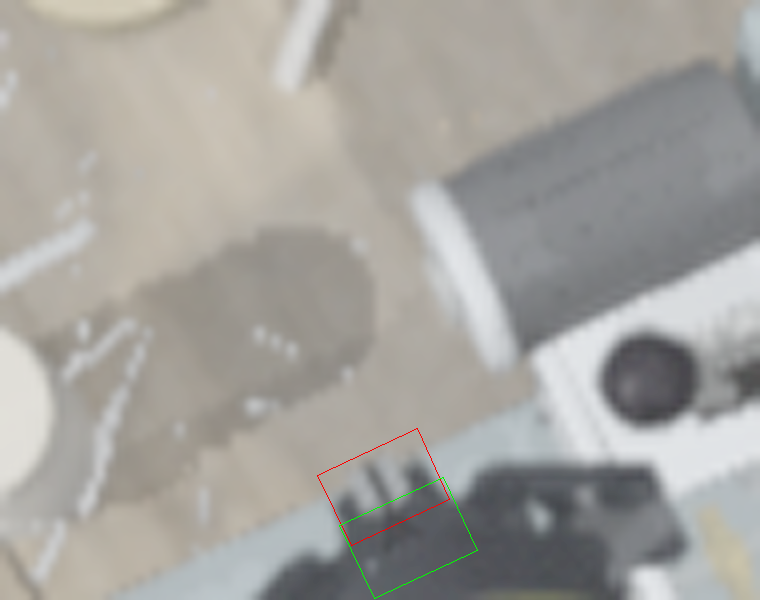

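In the top view the two fingertips sit at (375,475) of the crop, and the wrist is well clear of the ducts. The tips are level with the knob centre, so I'll advance 10 mm along the fingers and close in on the knob.

Request:
{"op": "drive_tool", "data": {"deltas": [[255, 0.004, 0.005, 0, 0, 0, 0], [255, 0.008, 0.015, 0, 0, 0, 0], [255, 0.01, 0.025, 0, 0, 0, 0], [255, 0.01, 0.032, 0, 0, 0, 0], [255, 0.01, 0.037, 0, 0, 0, 0], [255, 0.01, 0.04, 0, 0, 0, 0], [255, 0.01, 0.04, 0, 0, 0, 0], [255, 0.01, 0.04, 0, 0, 0, 0], [255, 0.01, 0.04, 0, 0, 0, 0], [255, 0.01, 0.04, 0, 0, 0, 0]]}}

```text
time: 13.27
tool_pos: [614.9, 25.9, 130.2]
tcp_rot: [-180.0, 60.0, 24.4]
ft_force: [0.9, 1.1, -0.2]
finger_gap: -0.0
```

```bash
python3 d.py; python3 ov.py 16 -38 0 0
```

```text
t 13.27 tcp [614.9  25.9 130.2] mach [ 52.3 -38.4 130.2] F [ 0.9  1.1 -0.2] gap -0.0 j [-14. -14. 118.  23.  54.  41.]
x axis [ 0.456  0.207 -0.866]
```

View pics/side16.png

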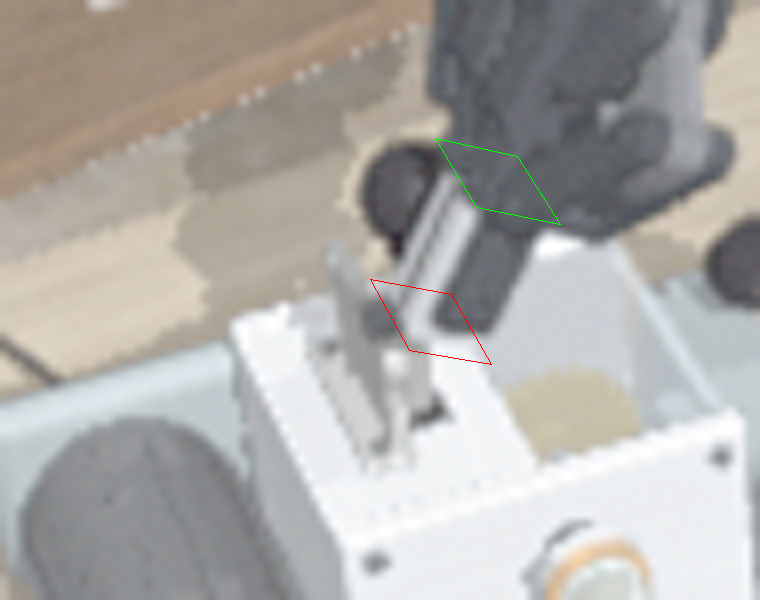

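View pics/top16.png

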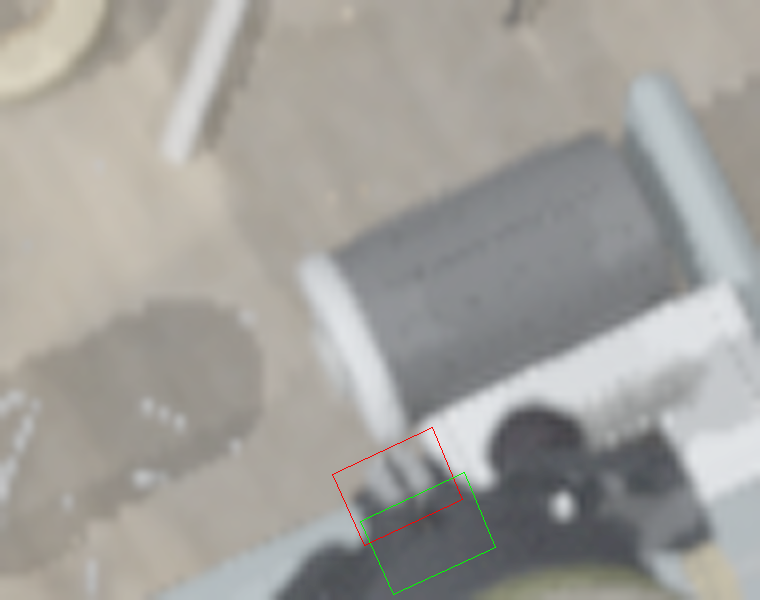

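Request:
{"op": "drive_tool", "data": {"deltas": [[255, 0, 0.004, 0, 0, 0, 0], [255, 0, 0.008, 0, 0, 0, 0], [255, 0, 0.012, 0, 0, 0, 0], [255, 0, 0.016, 0, 0, 0, 0], [255, 0, 0.02, 0, 0, 0, 0], [255, 0, 0.024, 0, 0, 0, 0], [255, 0, 0.028, 0, 0, 0, 0], [255, 0, 0.031, 0, 0, 0, 0], [255, 0, 0.034, 0, 0, 0, 0], [255, 0, 0.036, 0, 0, 0, 0]]}}

```text
time: 14.2
tool_pos: [630.0, -7.9, 129.9]
tcp_rot: [180.0, 60.0, 24.3]
ft_force: [-0.1, -0.0, 0.5]
finger_gap: 0.4
```

```bash
python3 d.py; python3 ov.py 17 -38 0 0
```

```text
t 14.2 tcp [630.   -7.9 129.9] mach [ 52.2 -75.4 129.9] F [-0.1 -0.   0.5] gap 0.4 j [-18. -10. 115.  24.  55.  37.]
x axis [ 0.456  0.206 -0.866]
```

View pics/side17.png

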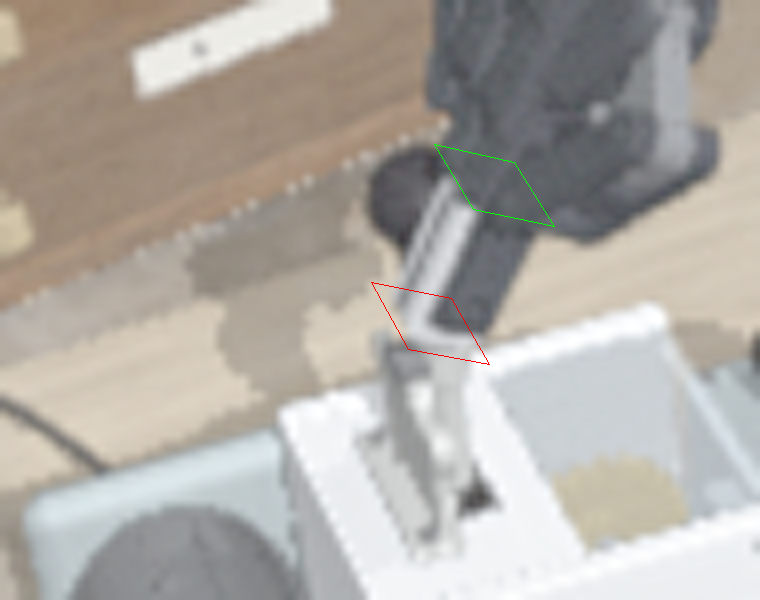

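View pics/top17.png

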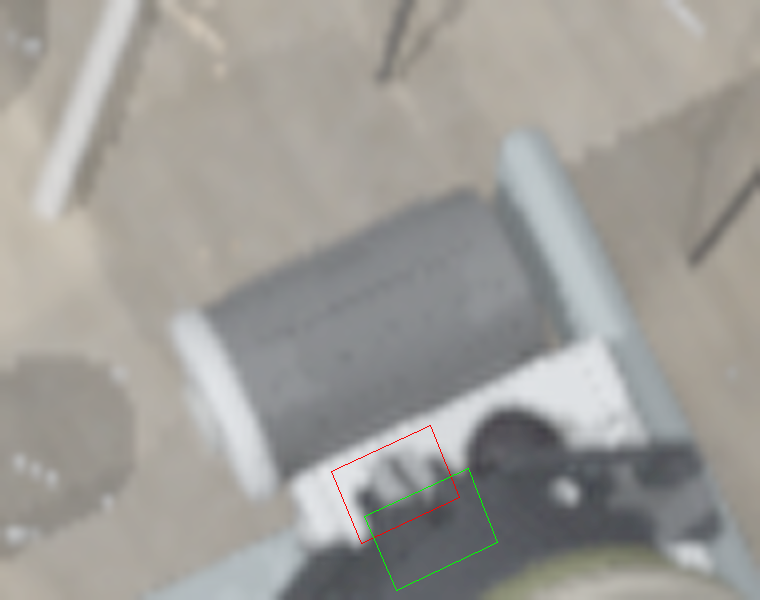

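The lever is now upright in slow, with the knob at (515,445) of the top crop. I'll keep pushing to fast.

Request:
{"op": "drive_tool", "data": {"deltas": [[255, 0, 0.003, 0, 0, 0, 0], [255, 0, 0.007, 0, 0, 0, 0], [255, 0, 0.011, 0, 0, 0, 0], [255, 0, 0.015, 0, 0, 0, 0], [255, 0, 0.019, 0, 0, 0, 0], [255, 0, 0.023, 0, 0, 0, 0], [255, 0, 0.026, 0, 0, 0, 0], [255, 0, 0.029, 0, 0, 0, 0], [255, 0, 0.031, 0, 0, 0, 0], [255, 0, 0.031, 0, 0, 0, 0]]}}

```text
time: 15.13
tool_pos: [642.9, -36.1, 130.1]
tcp_rot: [180.0, 60.0, 24.3]
ft_force: [-0.2, -0.2, 0.2]
finger_gap: 0.4
```

```bash
python3 d.py; python3 ov.py 18 -38 0 0
```

```text
t 15.13 tcp [642.9 -36.1 130.1] mach [  52.2 -106.4  130.1] F [-0.2 -0.2  0.2] gap 0.4 j [-21.  -7. 112.  26.  55.  34.]
x axis [ 0.456  0.206 -0.866]
```

View pics/side18.png

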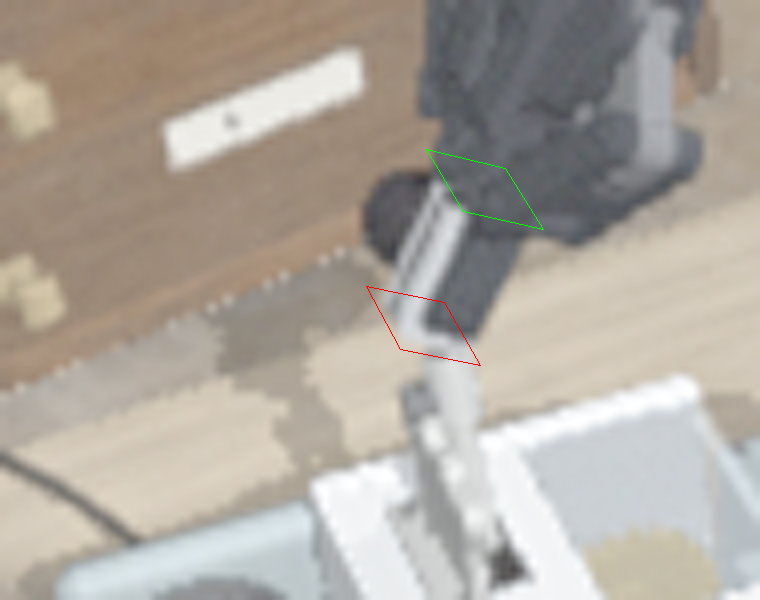

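View pics/top18.png

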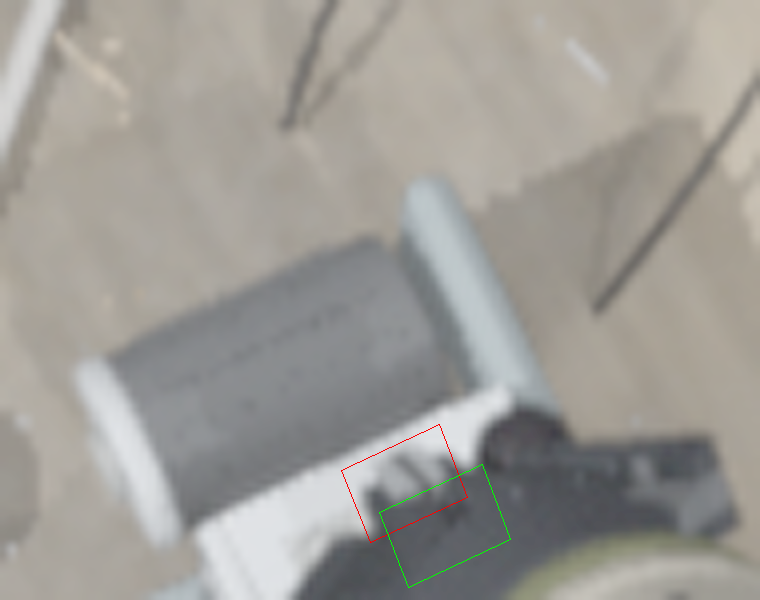

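Request:
{"op": "drive_tool", "data": {"deltas": [[255, 0, 0.0005, 0, 0, 0, 0], [255, 0, 0.001, 0, 0, 0, 0], [255, 0, 0.0015, 0, 0, 0, 0], [255, 0, 0.002, 0, 0, 0, 0], [255, 0, 0.0025, 0, 0, 0, 0], [255, 0, 0.003, 0, 0, 0, 0], [255, 0, 0.0035, 0, 0, 0, 0], [255, 0, 0.004, 0, 0, 0, 0], [255, 0, 0.004, 0, 0, 0, 0], [255, 0, 0.004, 0, 0, 0, 0]]}}

```text
time: 16.07
tool_pos: [644.3, -38.9, 130.1]
tcp_rot: [-180.0, 60.0, 24.4]
ft_force: [0.0, 0.6, -0.2]
finger_gap: 0.2
```

Request:
{"op": "drive_tool", "data": {"deltas": [[255, 0, 0.0005, 0, 0, 0, 0], [255, 0, 0.001, 0, 0, 0, 0], [255, 0, 0.0015, 0, 0, 0, 0], [255, 0, 0.002, 0, 0, 0, 0], [255, 0, 0.0025, 0, 0, 0, 0], [255, 0, 0.003, 0, 0, 0, 0], [255, 0, 0.003, 0, 0, 0, 0], [255, 0, 0.003, 0, 0, 0, 0], [255, 0, 0.003, 0, 0, 0, 0], [255, 0, 0.003, 0, 0, 0, 0]]}}

```text
time: 16.9
tool_pos: [644.7, -39.8, 129.8]
tcp_rot: [-179.6, 60.0, 24.8]
ft_force: [-5.8, 8.3, 4.8]
finger_gap: -0.2
```

Reaction is 11 N, so the lever is against the hard stop. Backing off to look.

Request:
{"op": "drive_tool", "data": {"deltas": [[255, 0, -0.01, 0, 0, 0, 0], [255, 0, -0.03, 0, 0, 0, 0], [255, 0, -0.055, 0, 0, 0, 0], [255, -0.02, -0.07, 0.02, 0, 0, 0], [255, -0.05, -0.07, 0.05, 0, 0, 0], [255, -0.07, -0.07, 0.08, 0, 0, 0], [255, -0.08, -0.07, 0.11, 0, 0, 0], [255, -0.08, -0.07, 0.12, 0, 0, 0], [255, -0.08, -0.07, 0.12, 0, 0, 0], [255, -0.08, -0.07, 0.12, 0, 0, 0]]}}

```text
time: 17.73
tool_pos: [486.1, -38.1, 139.7]
tcp_rot: [179.9, 59.9, 24.2]
ft_force: [0.1, -0.1, 0.4]
finger_gap: -0.1
```

```bash
python3 look.py 19;python3 d.py -90 -68 70 0 -90 -68 45 0; python3 - <<'E'
from h import *
p=np.load("pose.npy")
for a in(.3,0,-.3):
    P=m2w(p,(24.5,-105+105*np.sin(a),75+105*np.cos(a)))
    for n,(r0,c0) in(("side",(145,195)),("top",(110,170))): print(a,n,((proj(n,P)[0]-[c0,r0])*3.4).round())
E
```

```text
t 17.83 tcp [486.5 -37.4 139.9] mach [-90.7 -43.  139.9] F [0.5 0.3 0.4] gap -0.1 j [-31. -37. 133.  26.  67.  28.]
x axis [ 0.456  0.206 -0.865]
-> [497.5 -59.9  70. ] delta m [0.0609 0.025  0.0344] rot [ 0.000e+00 -5.247e-01 -5.000e-04]
-> [497.5 -59.9  45. ] delta m [0.0825 0.025  0.047 ] rot [ 0.000e+00 -5.247e-01 -5.000e-04]
0.3 side [214.  48.]
0.3 top [494. 122.]
0 side [197.  12.]
0 top [540. 100.]
-0.3 side [181. -10.]
-0.3 top [584.  80.]
```

View pics/side19.png

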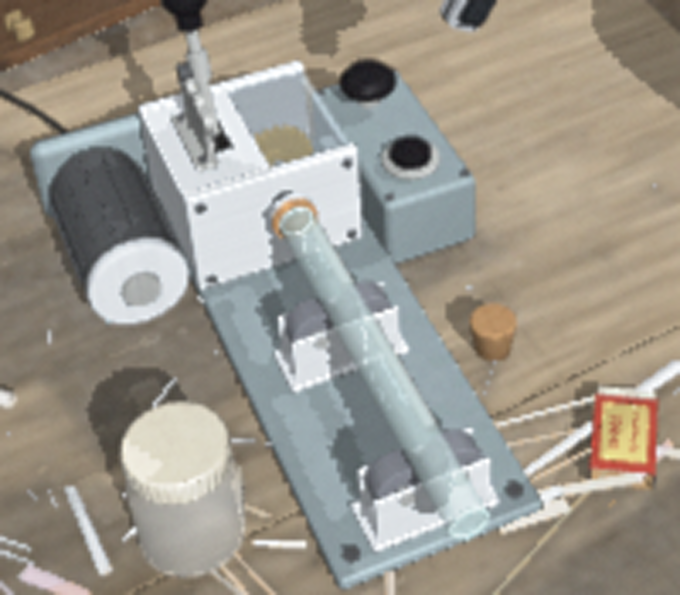

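View pics/top19.png

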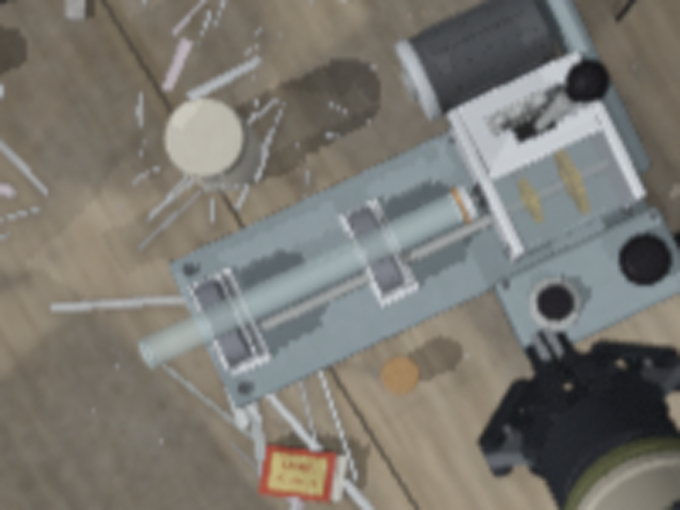

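Lever knob at (587,80) matches the predicted fast position (584,80), and the tube is touching the cork. Next is the start button, with the tool vertical.

Request:
{"op": "drive_tool", "data": {"deltas": [[255, 0.0, 0.005, 0.0, 0, -0.08, 0], [255, 0.005, 0.01, 0.003, 0, -0.18, 0], [255, 0.01, 0.018, 0.006, 0, -0.28, 0], [255, 0.02, 0.025, 0.012, 0, -0.38, 0], [255, 0.03, 0.025, 0.017, 0, -0.47, 0], [255, 0.045, 0.025, 0.025, 0, -0.525, 0], [255, 0.055, 0.025, 0.031, 0, -0.525, 0], [255, 0.061, 0.025, 0.034, 0, -0.525, 0], [255, 0.061, 0.025, 0.034, 0, -0.525, 0], [255, 0.061, 0.025, 0.034, 0, -0.525, 0]]}}

```text
time: 18.67
tool_pos: [496.3, -59.6, 69.2]
tcp_rot: [-48.3, 89.9, 156.1]
ft_force: [-0.4, -0.0, -0.4]
finger_gap: 0.2
```

```bash
python3 d.py -90 -68 33 0; python3 ov.py 20 -38 0 0
```

```text
t 18.67 tcp [496.3 -59.6  69.2] mach [-91.  -67.3  69.2] F [-0.4 -0.  -0.4] gap 0.2 j [-13.  -3. 109.   0.  74.  53.]
x axis [-0.001  0.    -1.   ]
-> [497.5 -59.9  33. ] delta m [ 0.0362  0.0007 -0.001 ] rot [-0.0001  0.0006  0.0007]
```

View pics/side20.png

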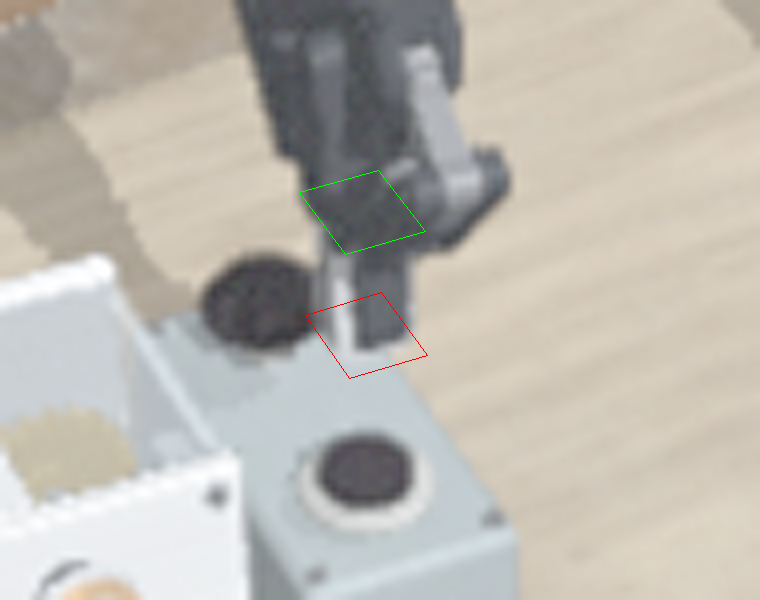

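View pics/top20.png

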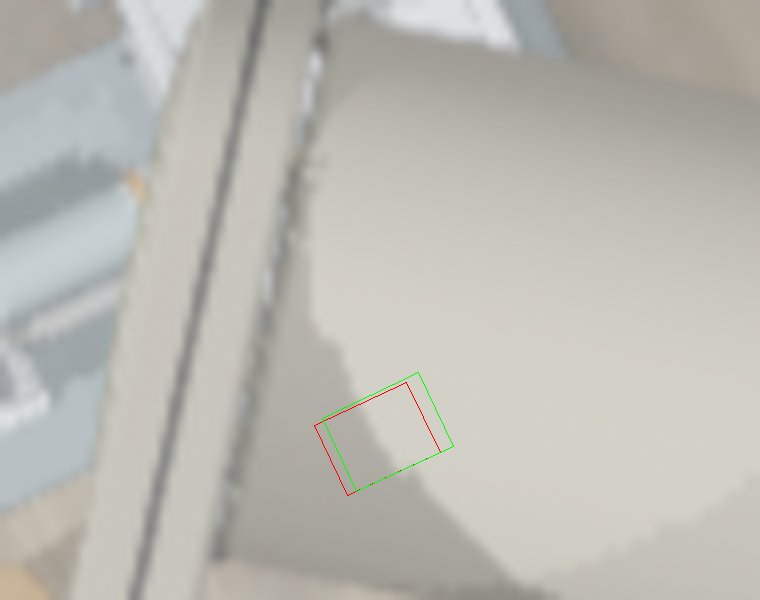

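The tip (370,335) is right above the start button (365,470). Descending.

Request:
{"op": "drive_tool", "data": {"deltas": [[255, 0.006, 0, -0.001, 0, 0, 0], [255, 0.013, 0, -0.001, 0, 0, 0], [255, 0.02, 0, -0.001, 0, 0, 0], [255, 0.026, 0, -0.001, 0, 0, 0], [255, 0.03, 0, -0.001, 0, 0, 0], [255, 0.032, 0, -0.001, 0, 0, 0], [255, 0.034, 0, -0.001, 0, 0, 0], [255, 0.036, 0, -0.001, 0, 0, 0], [255, 0.037, 0, -0.001, 0, 0, 0], [255, 0.038, 0, -0.001, 0, 0, 0]]}}

```text
time: 19.6
tool_pos: [497.9, -59.4, 31.6]
tcp_rot: [8.8, 90.0, -146.8]
ft_force: [0.2, 0.1, 0.0]
finger_gap: -0.1
```

```bash
python3 d.py; python3 ov.py 21 -38 0 0
```

```text
t 19.6 tcp [497.9 -59.4  31.6] mach [-89.4 -67.7  31.6] F [0.2 0.1 0. ] gap -0.1 j [-13.   0. 110.  -0.  69.  53.]
x axis [-0.001 -0.    -1.   ]
```

View pics/side21.png

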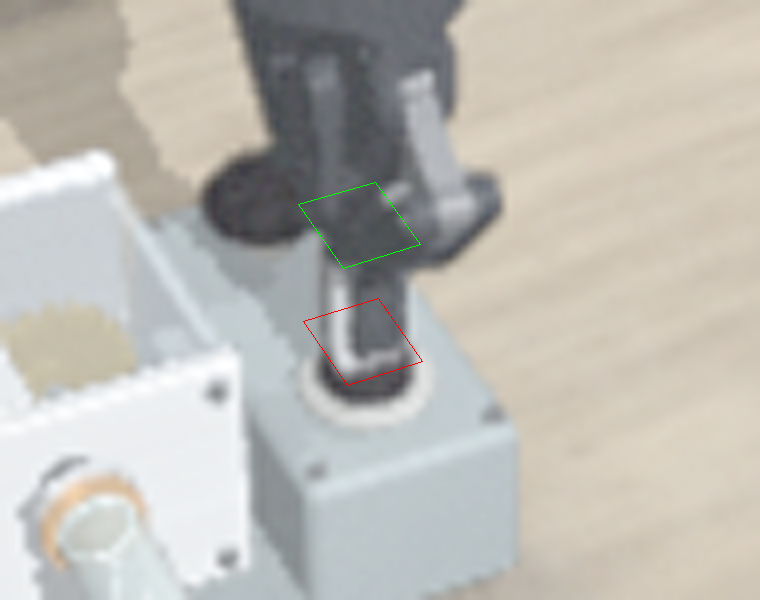

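Request:
{"op": "drive_tool", "data": {"deltas": [[255, 0.001, 0, 0, 0, 0, 0], [255, 0.002, 0, 0, 0, 0, 0], [255, 0.003, 0, 0, 0, 0, 0], [255, 0.004, 0, 0, 0, 0, 0], [255, 0.004, 0, 0, 0, 0, 0], [255, 0.004, 0, 0, 0, 0, 0], [255, 0.004, 0, 0, 0, 0, 0], [255, 0.004, 0, 0, 0, 0, 0], [255, 0.004, 0, 0, 0, 0, 0], [255, 0.004, 0, 0, 0, 0, 0]]}}

```text
time: 20.53
tool_pos: [497.8, -59.4, 27.6]
tcp_rot: [3.3, 89.9, -152.3]
ft_force: [-1.1, 0.5, -0.1]
finger_gap: -0.2
```

```bash
python3 d.py; python3 ov.py 22 -38 0 0
```

```text
t 20.53 tcp [497.8 -59.4  27.6] mach [-89.5 -67.7  27.6] F [-1.1  0.5 -0.1] gap -0.2 j [-13.   1. 110.  -0.  69.  53.]
x axis [-0.001 -0.    -1.   ]
```

View pics/side22.png

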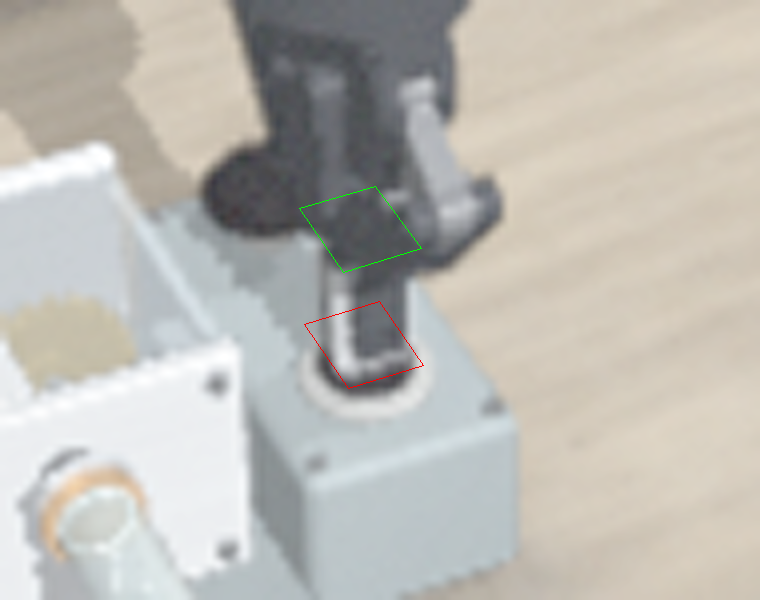

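Request:
{"op": "drive_tool", "data": {"deltas": [[255, 0.001, 0, 0, 0, 0, 0], [255, 0.002, 0, 0, 0, 0, 0], [255, 0.003, 0, 0, 0, 0, 0], [255, 0.003, 0, 0, 0, 0, 0], [255, 0.003, 0, 0, 0, 0, 0], [255, 0.003, 0, 0, 0, 0, 0], [255, 0.003, 0, 0, 0, 0, 0], [255, 0.003, 0, 0, 0, 0, 0], [255, 0.003, 0, 0, 0, 0, 0], [255, 0.003, 0, 0, 0, 0, 0]]}}

```text
time: 21.47
tool_pos: [497.9, -59.4, 24.6]
tcp_rot: [10.3, 90.0, -145.3]
ft_force: [-0.2, 0.4, 3.6]
finger_gap: -0.2
```

Request:
{"op": "drive_tool", "data": {"deltas": [[255, 0.001, 0, 0, 0, 0, 0], [255, 0.002, 0, 0, 0, 0, 0], [255, 0.003, 0, 0, 0, 0, 0], [255, 0.003, 0, 0, 0, 0, 0], [255, 0.003, 0, 0, 0, 0, 0], [255, 0.003, 0, 0, 0, 0, 0], [255, 0.003, 0, 0, 0, 0, 0], [255, 0.003, 0, 0, 0, 0, 0], [255, 0.003, 0, 0, 0, 0, 0], [255, 0.003, 0, 0, 0, 0, 0]]}}

```text
time: 22.3
tool_pos: [497.9, -59.4, 21.6]
tcp_rot: [11.9, 90.0, -143.7]
ft_force: [0.3, 0.0, 5.1]
finger_gap: -0.2
```

Spring force is 5.1 N, near the bottom. A touch more until it's solid.

Request:
{"op": "drive_tool", "data": {"deltas": [[255, 0.0005, 0, 0, 0, 0, 0], [255, 0.001, 0, 0, 0, 0, 0], [255, 0.0015, 0, 0, 0, 0, 0], [255, 0.0015, 0, 0, 0, 0, 0], [255, 0.0015, 0, 0, 0, 0, 0], [255, 0.0015, 0, 0, 0, 0, 0], [255, 0.0015, 0, 0, 0, 0, 0], [255, 0.0015, 0, 0, 0, 0, 0], [255, 0.0015, 0, 0, 0, 0, 0], [255, 0.0015, 0, 0, 0, 0, 0]]}}

```text
time: 23.13
tool_pos: [498.0, -59.4, 21.3]
tcp_rot: [15.1, 90.0, -140.5]
ft_force: [-7.1, 1.1, 17.3]
finger_gap: -0.3
```

Bottomed out at 17 N with no further travel, so the button is fully down. Releasing straight up.

Request:
{"op": "drive_tool", "data": {"deltas": [[255, -0.003, 0, 0, 0, 0, 0], [255, -0.01, 0, 0, 0, 0, 0], [255, -0.025, 0, 0, 0, 0, 0], [255, -0.045, 0, 0, 0, 0, 0], [255, -0.065, 0, 0.01, 0, 0, 0], [255, -0.08, 0, 0.035, 0, 0, 0], [255, -0.08, 0, 0.07, 0, 0, 0], [255, -0.08, 0, 0.1, 0, 0, 0], [255, -0.08, 0, 0.11, 0, 0, 0], [255, -0.08, 0, 0.11, 0, 0, 0]]}}

```text
time: 23.97
tool_pos: [395.4, -105.4, 99.6]
tcp_rot: [-14.7, 89.9, -170.4]
ft_force: [0.1, 0.9, -0.4]
finger_gap: 0.0
```

```bash
python3 d.py; python3 look.py 23; python3 z.py 23
```

```text
t 23.97 tcp [ 395.4 -105.4   99.6] mach [-201.7  -67.3   99.6] F [ 0.1  0.9 -0.4] gap 0.0 j [-22. -20. 121.  -0.  80.  44.]
x axis [-0.002 -0.    -1.   ]
```

View pics/side23.png

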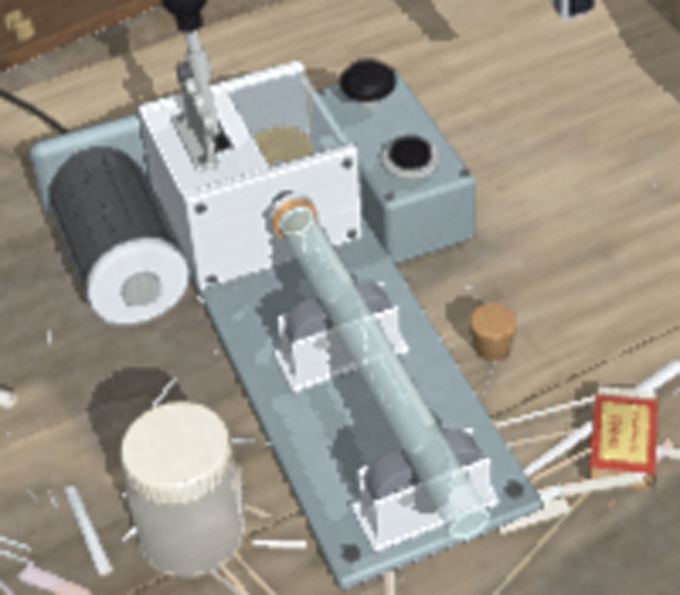

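View pics/top23.png

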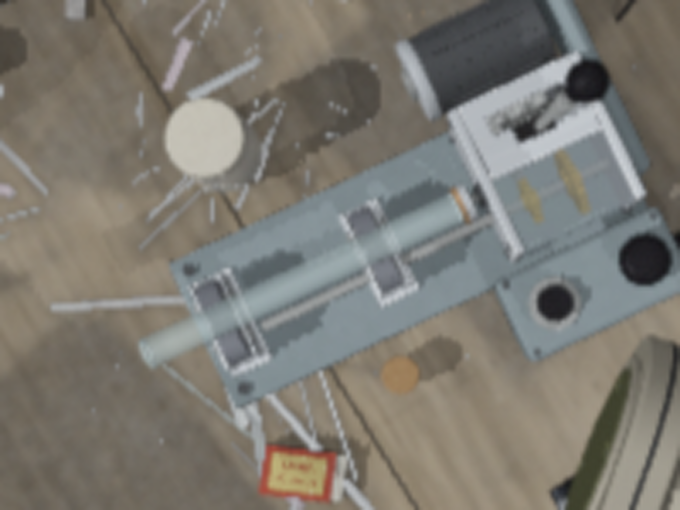

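View pics/z23.png

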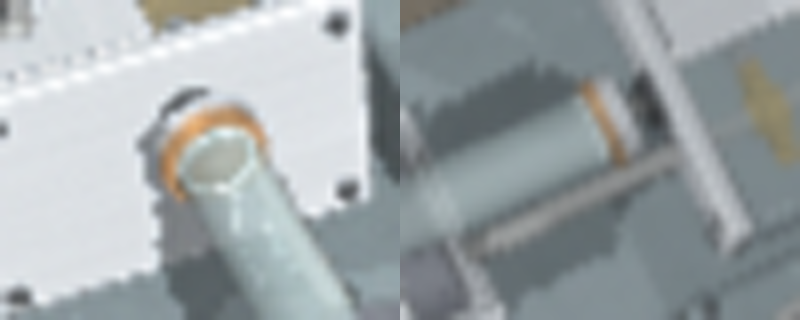

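The tube end meets the cork. The lever is in fast with its knob at (587,80), the button is back up, and the loose items haven't moved. The robot is clear of everything, so I'm handing in.

```bash
python3 -c "
from bench import hand_in;print(hand_in())"
```

```text
the job is handed in; nothing more can be done
None
```

The turner is set up as asked, and I handed the job in at about 24 s of the 48 s allowed. The hand-in reports no verdict.

- **Tube:** I pushed it with the shut fingertips until it met the cork stop, with about 9 N of reaction. The last pictures show its end against the cork.
- **Gear lever:** I pushed it past slow to the hard stop, with about 11 N of reaction. In the top picture the knob sits within about a pixel of where fast should put it.
- **Start button:** I pressed it until it bottomed out. The force rose along its spring to 5 N, then to 17 N with almost no further travel. I released it straight up and it looks back up in the pictures.
- **Left alone:** The stop button was not touched, and the jar, cork and matchbox look unmoved. The arm ended clear of everything.

**Disagreement found:** the pictures showed the real fingertips about 35 mm behind the reported TCP along the fingers. Because of this my first push passed over the tube without touching it. I corrected for the offset afterwards, and the later contacts fitted it.

**Not confirmed:** nothing in the pictures or readings shows the machine actually turning. I judged the start press from the force and travel alone.

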